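# Go halves on the padlocks

## Robot

A 6-joint arm with a two-finger parallel gripper is mounted at the origin on the work surface. World frame = base frame: x ahead of the robot, y to its left, z up, the work surface at z = 0. Lengths are in m, angles in rad, forces in N, time in s.
With the tool pointing down it reaches from about 0.375 to 0.9 m from the base axis. Payload 3.1 kg.
Tool frame: the origin (TCP) lies on the front face of the gripper's body, between the roots of the fingers; the fingertips stand 73 mm ahead of it and the grasp point (between the pads) lies ahead of it (arm.hold_point_z is the z of the grasp point in the tool frame, in m); z points along the fingers, y is the line along which they close (so a half turn about z gives the same grasp; the last joint's range is limited). The gripper opens to 85 mm and grips with 20 to 120 N. Pads are 22 mm wide; open, the fingers measure 114 mm over their backs; the gripper's body (76 mm by 85 mm) begins 54 mm behind the grasp point. The pads swing forward as they close: fully open they stand 13 mm farther back than shut.
Start: joints at [0.996, 0.527, 1.433, -0, 1.181, -0.178], TCP at [0.242, 0.576, 0.304] pointing down, gripper open.
Joint ranges: [-3.08, 3.08], [-0.75, 2.2], [0.22, 2.44], [-1.43, 4.57], [0, 2.65], [-2.85, 2.85]. Speed limits (rad/s): [2.79, 2.79, 3.14, 3.14, 3.14, 3.14].

## Interface

Orientations are given as a 3x3 rotation matrix whose columns are the frame's x, y, z axes.
In Python, from workcell import arm, imaging gives the robot as it stands.
- The arm moves only by the tool carry_out, never from a script. Its argument "commands" is a list of rows, each a list of 7 numbers: the shift along the tool's x, y, z in cm, then the turn, a rotation vector about the tool's x, y, z in rad, then the opening, from 0 (shut) to 1 (fully open). In form: [[tx, ty, tz, wx, wy, wz, grip], ...]. A call has 1 to 8 rows; each row is the pose to reach, as a shift and turn from the pose commanded when the call began, along the tool's axes at that moment; what a row does not reach only later rows make up. A row lasts 1/12 s, in which the tool goes at most 41.7 mm and 7.16 degrees, less where a joint would pass 70% of its speed; a pose out of reach is approached as far as the arm can. A call with a gripper value outside its range is refused whole. The fingers move at their own pace and stop on an object; "newtons" is the grip in N (left out, the last holds). Time passes only in rows, so rows that repeat a pose let the fingers close. It gives the time, the measured TCP pose, the force, the opening and the grip force at its end, in the units of the state.
- arm.get_obs(): the state, without advancing time (a new reading comes with each control period).
- imaging.camera(name): name is "scene" or "top" or "wrist"; returns a dict with "color" (384x512x3 uint8, red, green, blue), "z_map" (384x512 float32, m along the optical axis (not along the pixel's ray), 0 where there is no reading), "camera_matrix" (3x3 intrinsics, pixels), "k1" (the pictures are not rectified: a ray, as slopes to the right and down, at radius r is drawn at 1 + k1 r^2 times it, then the intrinsics apply), "R" (3x3) and "t" (3): a world point X has camera coordinates R X + t. Camera axes: x right, y down, z forward; pixel columns grow to the right and rows downward; lengths in m; the calibration is good to about 2 mm. A picture is of the moment at which its call begins.
- arm.close_job(): hands the job in; it is judged then, once.
The state is a dict: "time_s": time; "joint_pos": joint angles; "qd": joint speeds; "effort": joint torques, N m; "eef_pos": TCP position; "orientation": TCP orientation; "ft_force": force on the tool from outside, world axes, zero at the start; "torque": the same for the moment, N m; "grip_width": opening from 0.0 (shut) to 1.0 (fully open); "grip_force": force on a finger pad.
Only numpy, scipy, OpenCV 4.12 (cv2) and the standard library are available. Lean on these libraries where they do the work, as an engineer would, in place of code of your own. Each camera call takes 0.05 s, during which the arm holds its last target. There are 200 camera calls.

## Task

Two buyers are going halves on all the brass padlocks, those on the scale and those in the locked display case. First lift the wooden box off the case and stand it on the table; then turn the latch a quarter-turn, open the lid, take the padlocks out, and share all the padlocks between the two pans so that the scale rests level. Leave the case empty of padlocks with its lid shut and its latch turned home again, and the other goods undisturbed where they stand.

Things in the scene. Friction and masses are not known exactly. Their poses are not given: they have to be found in the camera images.
- big1: Large brass padlock, steel shackle, 160 g, lying flat either way up: body 42 mm wide (its x) x 35 long (y) x 17 thick (z); the shackle reaches 25 mm further to +y at mid-thickness. Origin at the centre of the body's underside. Starts on one pan of the scale; absent in some runs.
- big2: Large brass padlock, steel shackle, 160 g, lying flat either way up: body 42 mm wide (its x) x 35 long (y) x 17 thick (z); the shackle reaches 25 mm further to +y at mid-thickness. Origin at the centre of the body's underside. Starts on one pan of the scale; absent in some runs.
- big3: Large brass padlock, steel shackle, 160 g, lying flat either way up: body 42 mm wide (its x) x 35 long (y) x 17 thick (z); the shackle reaches 25 mm further to +y at mid-thickness. Origin at the centre of the body's underside. Starts on one pan of the scale; absent in some runs.
- big4: Large brass padlock, steel shackle, 160 g, lying flat either way up: body 42 mm wide (its x) x 35 long (y) x 17 thick (z); the shackle reaches 25 mm further to +y at mid-thickness. Origin at the centre of the body's underside. Starts on one pan of the scale; absent in some runs.
- small1: Small brass padlock, steel shackle, 80 g, lying flat either way up: body 32 mm wide (its x) x 27 long (y) x 14 thick (z); the shackle reaches 19 mm further to +y at mid-thickness. Origin at the centre of the body's underside. Starts in the case. Exactly half the weight of a large one.
- small2: Small brass padlock, steel shackle, 80 g, lying flat either way up: body 32 mm wide (its x) x 27 long (y) x 14 thick (z); the shackle reaches 19 mm further to +y at mid-thickness. Origin at the centre of the body's underside. Starts in the case. Exactly half the weight of a large one.
- trinket_box: Closed wooden trinket box, 58 mm (its x) x 120 mm (y) x 50 mm high, about 0.3 kg, standing on the lid of the case. Origin at the centre of its underside. It may go on any free spot of the table, for example the bare strip in front of the scale (robot's side).
- case: Display case fixed to the table: an aluminium tray 200 mm deep (its x) x 320 mm wide (y), walls 5 mm thick, wall tops 70 mm and inner floor 10 mm above the table. Origin at the centre of its underside; x points away from the robot to the hinged side. Stands left or right of the scale. A fixed ring cushion, 30 mm wide, 14 mm high, lies along the far wall inside.
- lid (a joint): Angle of the case's glazed lid (200 x 320 x 12 mm, top face 82 mm above the table when shut): 0 shut, 1.85 rad fully open, a little past upright. Stiff hinge along the case's far top edge: it stays at any angle; about 4 N at the handle lifts it, less pushes it down. While latched it cannot rise beyond 0.02 rad.
- lid_handle (a point): Middle of the lid's pull handle: round bar, 10 mm thick, 110 mm long between its end legs, parallel to the lid's front edge and 40 mm out from it, 76 mm above the table when shut. Pinch it from above with one finger in the 35 mm gap between bar and case. It swings about the hinge line on a 240 mm radius; at 1.75 rad it is 305 mm above the table.
- lid_hinge (a point): Middle of the hinge line, on the far top edge of the case, 70 mm above the table; it turns with the lid. At lid angle a the handle lies, measured from here, 240 cos(a) - 6 sin(a) mm towards -x of the case and 240 sin(a) + 6 cos(a) mm up.
- latch (a joint): Angle of the quarter-turn cam latch knob on the lid's front frame: 0 locked (wing square to the lid's front edge), 1.571 released (wing along the edge), stops at both ends, growing anticlockwise from above. The tongue is free beyond 1.2 rad; below 0.3 with the lid shut it is locked. Needs 0.05 N m, stays where left; must be released while the lid is being shut.
- latch_grip (a point): Middle of the latch knob's grip wing, on the knob's axis, 23 mm above the lid's top face and 28 mm behind the lid's front edge. The wing is 44 mm long (this point's x axis runs along it and turns with it), 13 mm wide; its top is 10 mm above this point.
- scale: Two-pan counter scale, fixed to the table: base 186 mm (its x) x 372 mm (y) x 38 mm high, a pan above it at either end of its y direction, and between the pans an upright dial plate 30 mm wide, 4 mm thick, reaching 130 mm above the table. Origin at the centre of its underside. Stands left or right of the case.
- beam (a joint): Tilt of the scale's beam (rad): 0 level, positive when pan_left (the scale's +y end) is the high one, stops at +-0.14. The pans stay flat; each rises or sinks 100 mm x tilt. Self-centring: 80 g more on one pan tilts it about 0.05, 160 g about 0.10; it settles within a second. Where on a pan a load lies makes no difference.
- pan_left_floor (a point): Centre of the floor (top face) of the pan at the scale's +y end: a flat steel tray 180 mm (x) x 165 mm (y) with a rim 3 mm thick standing 7 mm above the floor. The floor is 78 mm above the table when level, 64 to 92 mm as it moves. The pans' centres are 200 mm apart.
- pan_right_floor (a point): The same for the pan at the scale's -y end.
- alarm_clock: White alarm clock, 80 mm high, standing near the front middle of the table. Not part of the job; leave it alone. Origin at the centre of its underside.
- radio: Grey portable radio, 200 x 45 x 130 mm, at the back. Not part of the job; leave it alone. Origin at the centre of its underside.
- speaker: Black desk speaker lying on its back, 170 x 100 x 85 mm high, at the back. Not part of the job; leave it alone. Origin at the centre of its underside.
- candlestick: Brass candlestick, 72 mm wide, 122 mm high, at the left side. Not part of the job; leave it alone. Origin at the centre of its underside.
- mug: Blue mug, 76 mm wide, 90 mm high, at the right side. Not part of the job; leave it alone. Origin at the centre of its underside.
- figurine: White china figurine, 60 mm wide, 120 mm high, at the back in the middle. Not part of the job; leave it alone. Origin at the centre of its underside.
Mind the look-alikes: they are no part of the job. Leave any blue or white look-alike of the big2 alone.

How it is judged:
On the way, in this order (a step that is already met when the one before it is completed fails the run):
1. the wooden box stands upright on the table, let go (height (world z) of trinket_box below 0.012 m and angle between trinket_box's own z axis and vertical below 0.15 rad and linear speed of trinket_box below 0.03 m/s and contact force between trinket_box and the fingers below 0.2 N), for 0.2 s.
2. the case lid is open (beyond 1.2 rad) (value of joint lid above 1.2 rad), for 0.2 s.
At the end, for the whole second after the job is handed in: every padlock lies at rest on one or other pan, the beam rests within 0.025 rad of level, the lid is shut (within 0.04 rad) with its latch within 0.3 rad of locked, and the wooden box stands upright on the table (all of step 1 and ((x of big1 in the frame of pan_left_floor between -0.085 and 0.085 m and y of big1 in the frame of pan_left_floor between -0.085 and 0.085 m and z of big1 in the frame of pan_left_floor between -0.006 and 0.04 m) or (x of big1 in the frame of pan_right_floor between -0.085 and 0.085 m and y of big1 in the frame of pan_right_floor between -0.085 and 0.085 m and z of big1 in the frame of pan_right_floor between -0.006 and 0.04 m)) and ((x of big2 in the frame of pan_left_floor between -0.085 and 0.085 m and y of big2 in the frame of pan_left_floor between -0.085 and 0.085 m and z of big2 in the frame of pan_left_floor between -0.006 and 0.04 m) or (x of big2 in the frame of pan_right_floor between -0.085 and 0.085 m and y of big2 in the frame of pan_right_floor between -0.085 and 0.085 m and z of big2 in the frame of pan_right_floor between -0.006 and 0.04 m)) and ((x of big3 in the frame of pan_left_floor between -0.085 and 0.085 m and y of big3 in the frame of pan_left_floor between -0.085 and 0.085 m and z of big3 in the frame of pan_left_floor between -0.006 and 0.04 m) or (x of big3 in the frame of pan_right_floor between -0.085 and 0.085 m and y of big3 in the frame of pan_right_floor between -0.085 and 0.085 m and z of big3 in the frame of pan_right_floor between -0.006 and 0.04 m)) and ((x of big4 in the frame of pan_left_floor between -0.085 and 0.085 m and y of big4 in the frame of pan_left_floor between -0.085 and 0.085 m and z of big4 in the frame of pan_left_floor between -0.006 and 0.04 m) or (x of big4 in the frame of pan_right_floor between -0.085 and 0.085 m and y of big4 in the frame of pan_right_floor between -0.085 and 0.085 m and z of big4 in the frame of pan_right_floor between -0.006 and 0.04 m)) and ((x of small1 in the frame of pan_left_floor between -0.085 and 0.085 m and y of small1 in the frame of pan_left_floor between -0.085 and 0.085 m and z of small1 in the frame of pan_left_floor between -0.006 and 0.04 m) or (x of small1 in the frame of pan_right_floor between -0.085 and 0.085 m and y of small1 in the frame of pan_right_floor between -0.085 and 0.085 m and z of small1 in the frame of pan_right_floor between -0.006 and 0.04 m)) and ((x of small2 in the frame of pan_left_floor between -0.085 and 0.085 m and y of small2 in the frame of pan_left_floor between -0.085 and 0.085 m and z of small2 in the frame of pan_left_floor between -0.006 and 0.04 m) or (x of small2 in the frame of pan_right_floor between -0.085 and 0.085 m and y of small2 in the frame of pan_right_floor between -0.085 and 0.085 m and z of small2 in the frame of pan_right_floor between -0.006 and 0.04 m)) and linear speed of each of big1, big2, big3, big4, small1, small2 below 0.03 m/s and value of joint beam between -0.025 and 0.025 rad and velocity of joint beam between -0.05 and 0.05 rad/s and value of joint lid below 0.04 rad and value of joint latch below 0.3 rad); the robot touches nothing.
It fails at once if one of the other goods (alarm clock, radio, speaker, candlestick, mug, figurine) is pushed more than 3 cm or tipped over (distance of any of alarm_clock, radio, speaker, candlestick, mug, figurine from where it was at the start of the episode above 0.03 m or angle between any of alarm_clock, radio, speaker, candlestick, mug, figurine's own z axis and vertical above 0.5 rad).
Of big1, big2, big3, big4 only 2 to 4 are there at a start; the rules pass over those that are not, and their reading is None.
At some moment in a run one of trinket_box, small1, small2 may be knocked a few centimetres aside while the robot is not near it.
It also fails if it takes over 210 s, if anything falls off the work surface, if the arm or the gripper's body presses on something with over 40 N, if the wrist force passes 120 N, or if a joint passes its speed limit or range.

## Working session

There is one attempt and no reset: what is moved stays moved. The work goes in short steps, Python scripts to look and compute and a tool call to move; the robot and the scene stay as the last step left them, time stands still between calls to the robot, and variables do not carry over. Pictures are saved under pics/ and viewed, at most 14 in all, crops included, and the job is handed in when it is done.

Besides the shell and the picture viewer there is one more tool, called after "Emit:" as name(argument=value, ...), one argument or row to a line, values as JSON. carry_out: Moves the arm, as the interface text tells. Its arguments: {"type":"object","properties":{"commands":{"type":"array","items":{"type":"array","items":{"type":"number"}}},"newtons":{"type":"number"}},"required":["commands"]}

```bash
ls; mkdir -p pics
cat > h.py <<'E'
import numpy as np, cv2
from workcell import arm, imaging
def cam(n):
    return imaging.camera(n)
def save(im,name,box=None,s=1):
    if box: im=im[box[1]:box[3],box[0]:box[2]]
    im=cv2.resize(im,None,fx=s,fy=s,interpolation=cv2.INTER_CUBIC)
    cv2.imwrite('pics/'+name,im[:,:,::-1])
def rays(c,uv):
    K=c['camera_matrix'];uv=np.atleast_2d(np.float64(uv))
    d=np.array([[c['k1'],0,0,0]]) if 0 else np.array([c['k1'],0,0,0],float)
    p=cv2.undistortPoints(uv[:,None],K,d)[:,0]
    return np.c_[p,np.ones(len(p))]
def on_plane(c,uv,z):
    r=rays(c,uv);R=np.array(c['R']);t=np.array(c['t'])
    o=-R.T@t;d=r@R
    return o+d*((z-o[2])/d[:,2])[:,None]
def cloud(c):
    H,W=c['z_map'].shape
    u,v=np.meshgrid(np.arange(W),np.arange(H))
    r=rays(c,np.c_[u.ravel(),v.ravel()])*c['z_map'].reshape(-1,1)
    P=(r-np.array(c['t']))@np.array(c['R'])
    P[c['z_map'].ravel()==0]=np.nan
    return P.reshape(H,W,3)
E
python3 - <<'E'
from h import *
print(arm.get_obs(), arm.hold_point_z)
a=cam('scene');b=cam('top')
for n,c in(('scene',a),('top',b)):
    print(n,c['camera_matrix'],c['k1'],-np.array(c['R']).T@c['t'],c['R'])
    np.savez('pics/%s0.npz'%n,**c)
save(a['color'],'s0.png',s=1.5);save(b['color'],'t0.png',s=1.5)
E
```

```text
pics
{'time_s': 0.0, 'joint_pos': array([ 9.95461264e-01,  5.28468857e-01,  1.43390428e+00, -2.42378740e-06,
        1.18142119e+00, -1.78525459e-01]), 'qd': array([-0.00087829, -0.00060551, -0.00173609, -0.00121029, -0.0030346 ,
        0.00032658]), 'effort': array([-2.74853874e-04, -4.42350805e+01, -1.78021199e+01, -1.20404975e-04,
        8.37752013e-03,  7.84984366e-06]), 'eef_pos': array([0.24122348, 0.57595889, 0.30293118]), 'orientation': array([[-9.22298827e-01,  3.86475670e-01, -1.19608393e-03],
       [ 3.86477325e-01,  9.22297057e-01, -1.84844572e-03],
       [ 3.88765396e-04, -2.16707863e-03, -9.99997576e-01]]), 'ft_force': array([ 0.22311032,  0.30258283, -0.18119192]), 'torque': array([0.02210769, 0.03783094, 0.01064438]), 'grip_force': 0.0, 'grip_width': 1.0010246598596586} 0.0539
scene [[429.95373825   0.         247.67129585]
 [  0.         429.95373825 194.9704076 ]
 [  0.           0.           1.        ]] -0.003845839228324003 [1.15181032 0.87069221 0.7845383 ] [[-0.82049042  0.57123293  0.02209991]
 [ 0.29309963  0.4535556  -0.84165309]
 [-0.4908035  -0.68409082 -0.53956619]]
top [[349.51931218   0.         246.29714756]
 [  0.         349.51931218 191.10904971]
 [  0.           0.           1.        ]] -0.07703265065050585 [0.27217762 0.016689   1.30159404] [[-0.00307329 -0.99964258  0.02655671]
 [-0.98421554 -0.00167545 -0.17696599]
 [ 0.17694724 -0.0266814  -0.98385862]]
```

View pics/s0.png

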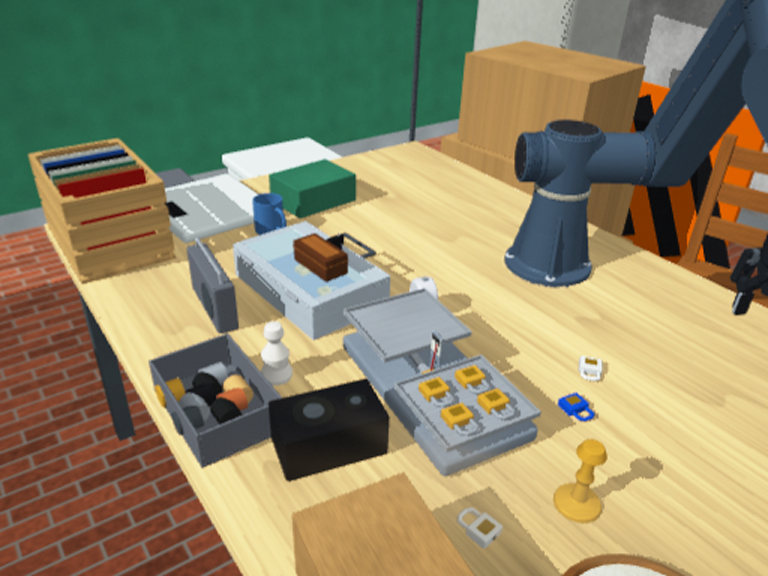

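View pics/t0.png

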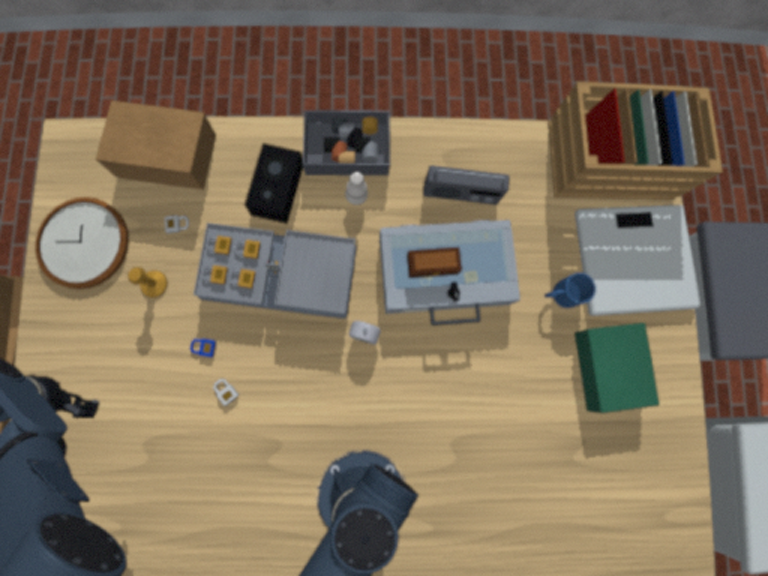

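The scene view shows the case on the right with the wooden box on its lid (px 320,257) and its handle on the robot side. The scale is on the left, with four brass padlocks on its left pan (434–495, 377–415) and the right pan empty. Three look-alikes (white, blue, grey) lie on the bare table. The top view agrees: box 434,262, latch 453,292, handle 455,316.

Run:
```python
from h import *
b=dict(np.load('pics/top0.npz'));P=cloud(b);X,Y,Z=P[...,0],P[...,1],P[...,2]
col=b['color'].astype(int)
def rect(m,name):
    m=m.astype(np.uint8)
    n,l,s,c=cv2.connectedComponentsWithStats(m)
    for i in range(1,n):
        if s[i,4]<12: continue
        q=P[l==i]; r=cv2.minAreaRect(q[:,:2].astype(np.float32)*1000)
        print(name,s[i,4],'px',c[i].round(),'ctr',np.round(r[0],1),'size',np.round(r[1],1),'ang',round(r[2],1),'z',np.round(np.nanmedian(q[:,2]),4))
V,U=np.mgrid[:384,:512]
reg=(U>245)&(U<350)&(V>140)&(V<222)
rect(reg&(abs(Z-.082)<.010),'lid')
rect(reg&(Z>.122)&(Z<.14),'box')
rect(reg&(abs(Z-.11)<.009)&(V>180),'latch')
rect(reg&(V>203)&(Z>.06)&(Z<.09),'handle')
sc=(U>125)&(U<242)&(V>140)&(V<215)
rect(sc&(Z>.02)&(Z<.048),'base')
rect(sc&(U>180)&(Z>.08)&(Z<.1),'Rpan'); rect(sc&(Z>.055)&(Z<.075)&(U<185),'Lpan')
h=cv2.cvtColor(b['color'],cv2.COLOR_RGB2HSV)
rect(sc&(h[...,0]>12)&(h[...,0]<32)&(h[...,1]>150),'brass')
rect(reg&(h[...,0]>12)&(h[...,0]<32)&(h[...,1]>60),'brasscase')
T=(U>80)&(V>80)&(V<300)&(U<420)&(Z>.03)
rect(T&(X>.2),'obst')
save(b['color'],'t0c.png',(245,140,365,225),6)
```

```text
lid 4230 px [301. 178.] ctr [ 528.2 -210.3] size [251.  319.6] ang 4.1 z 0.0829
lid 22 px [248. 219.] ctr [394.6 -22.2] size [14.3 17.9] ang 89.5 z 0.0781
box 578 px [290. 174.] ctr [ 543.4 -165.9] size [ 60.7 122. ] ang 5.9 z 0.133
latch 15 px [281. 184.] ctr [ 512.8 -136.2] size [ 1.1 49.9] ang 5.0 z 0.1123
latch 56 px [303. 194.] ctr [ 476.  -214.8] size [42.9 13.7] ang 7.2 z 0.1145
handle 238 px [292. 210.] ctr [ 423.3 -168.7] size [ 48.1 222.1] ang 0.8 z 0.081
handle 32 px [249. 219.] ctr [394.7 -25.9] size [17.9 21.7] ang 0.3 z 0.0754
base 57 px [180. 144.] ctr [681.5 239.3] size [103.3  24.9] ang 89.4 z 0.0334
base 143 px [184. 166.] ctr [596.7 212. ] size [29.8 69.9] ang 83.5 z 0.0392
base 503 px [191. 199.] ctr [465.4 187. ] size [164.  406.6] ang 17.1 z 0.0371
Rpan 14 px [186. 141.] ctr [673.9 205.7] size [29.3  5.2] ang 87.9 z 0.0853
Rpan 2303 px [210. 181.] ctr [526.2 113.5] size [168.5 181.4] ang 82.5 z 0.0932
Lpan 18 px [178. 142.] ctr [679.3 236.4] size [52.   2.7] ang 75.8 z 0.0651
Lpan 1700 px [156. 176.] ctr [550.2 300. ] size [187.4 182.2] ang 82.0 z 0.0658
brass 7
[... 811 characters left out ...]
[395. 105.] ctr [ 847.  -601.9] size [202.6 194.2] ang 0.2 z 0.1365
obst 1062 px [311. 122.] ctr [ 752.5 -256.9] size [199.4  52. ] ang 84.3 z 0.1086
obst 187 px [237. 124.] ctr [744.   15.2] size [41.4 48.9] ang 0.2 z 0.0768
obst 2237 px [401. 174.] ctr [ 581.9 -573.3] size [224.4 287.4] ang 84.3 z 0.0348
obst 5129 px [299. 178.] ctr [ 528.2 -210.2] size [251.2 319.7] ang 4.0 z 0.0833
obst 5320 px [184. 180.] ctr [537.8 209.8] size [369.9 186.5] ang 82.6 z 0.082
obst 150 px [ 93. 185.] ctr [511.8 524.4] size [31.5 41.3] ang 85.3 z 0.117
obst 238 px [243. 221.] ctr [386.1  -4.2] size [70.3 41.4] ang 71.2 z 0.075
obst 1691 px [404. 244.] ctr [ 300.  -591.7] size [198.2 107. ] ang 2.9 z 0.0852
```

View pics/t0c.png

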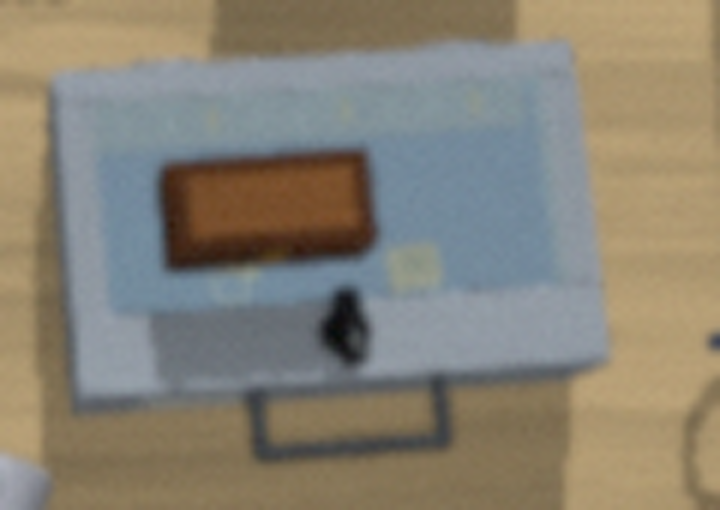

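The box is about (543,-166), 58×122 mm, yaw near 6°. The lid yaw is about 4°, putting the latch near (481,-214) and the handle near (414,-218). The pale shapes under the glass (crop 255,270 and 415,268) are the small padlocks, still to be confirmed. First step: go above the box.

```bash
cat >> h.py <<'E'
from scipy.spatial.transform import Rotation as Ro
def plan(x,y,z,yaw,base=None):
    """shift (cm)/rotvec from the current pose to TCP x,y,z (m), tool y at yaw deg, pointing down; base=(x,y,z,yaw) commanded"""
    o=arm.get_obs()
    def mat(w):
        w=np.radians(w);yv=np.array([np.cos(w),np.sin(w),0]);zv=np.array([0,0,-1.]);return np.c_[np.cross(yv,zv),yv,zv]
    p,R=(o['eef_pos'],o['orientation']) if base is None else (np.array(base[:3]),mat(base[3]))
    print('t',np.round(R.T@(np.array([x,y,z])-p)*100,2),'w',np.round(Ro.from_matrix(R.T@mat(yaw)).as_rotvec(),3))
def st():
    o=arm.get_obs();R=o['orientation']
    print('t%.1f'%o['time_s'],'p',np.round(o['eef_pos'],4),'yaw %.1f'%np.degrees(np.arctan2(R[1,1],R[0,1])),'tilt %.3f'%np.arccos(-R[2,2]),'F',np.round(o['ft_force'],1),'g %.3f %.1f'%(o['grip_width'],o['grip_force']),'q6 %.2f'%o['joint_pos'][5])
E
python3 -c "
from h import *
plan(.543,-.166,.26,5.9)"
```

```text
t [-56.51 -56.77   4.39] w [-2.000e-03  1.000e-03  1.071e+00]
```

Emit:
carry_out(
  commands=[
    [-56.5, -56.8, 4.4, 0, 0, 1.071, 1],
    [-56.5, -56.8, 4.4, 0, 0, 1.071, 1],
    [-56.5, -56.8, 4.4, 0, 0, 1.071, 1],
    [-56.5, -56.8, 4.4, 0, 0, 1.071, 1],
    [-56.5, -56.8, 4.4, 0, 0, 1.071, 1],
    [-56.5, -56.8, 4.4, 0, 0, 1.071, 1],
    [-56.5, -56.8, 4.4, 0, 0, 1.071, 1],
    [-56.5, -56.8, 4.4, 0, 0, 1.071, 1],
  ],
)

```text
time_s: 0.77
eef_pos: [0.3668, 0.2662, 0.2854]
orientation: [[-0.168, 0.986, -0.0], [0.986, 0.168, -0.0], [-0.0, -0.0, -1.0]]
ft_force: [0.3, 0.0, 0.6]
grip_width: 0.998
grip_force: 0.0
```

```bash
python3 -c "
from h import *
st();plan(.543,-.166,.26,5.9)"
```

```text
t0.8 p [0.3668 0.2662 0.2854] yaw 9.6 tilt 0.000 F [0.3 0.  0.6] g 0.998 0.0 q6 0.21
t [-45.56  10.13   2.54] w [-0.     0.     0.065]
```

Emit:
carry_out(
  commands=[
    [-45.6, 10.1, 2.5, 0, 0, 0.065, 1],
    [-45.6, 10.1, 2.5, 0, 0, 0.065, 1],
    [-45.6, 10.1, 2.5, 0, 0, 0.065, 1],
    [-45.6, 10.1, 2.5, 0, 0, 0.065, 1],
    [-45.6, 10.1, 2.5, 0, 0, 0.065, 1],
    [-45.6, 10.1, 2.5, 0, 0, 0.065, 1],
    [-45.6, 10.1, 2.5, 0, 0, 0.065, 1],
    [-45.6, 10.1, 2.5, 0, 0, 0.065, 1],
  ],
)

```text
time_s: 1.43
eef_pos: [0.4941, -0.0416, 0.2675]
orientation: [[-0.108, 0.994, -0.001], [0.994, 0.108, 0.0], [0.0, -0.001, -1.0]]
ft_force: [0.3, 1.0, -0.5]
grip_width: 1.001
grip_force: 0.0
```

```bash
python3 -c "
from h import *
st();plan(.543,-.166,.26,5.9)"
```

```text
t1.4 p [ 0.4941 -0.0416  0.2675] yaw 6.2 tilt 0.001 F [ 0.3  1.  -0.5] g 1.001 0.0 q6 -0.42
t [-12.9    3.52   0.74] w [-0.001 -0.     0.005]
```

Emit:
carry_out(
  commands=[
    [-12.9, 3.5, 0.7, 0, 0, 0.005, 1],
    [-12.9, 3.5, 0.7, 0, 0, 0.005, 1],
    [-12.9, 3.5, 0.7, 0, 0, 0.005, 1],
    [-12.9, 3.5, 0.7, 0, 0, 0.005, 1],
    [-12.9, 3.5, 0.7, 0, 0, 0.005, 1],
    [-12.9, 3.5, 0.7, 0, 0, 0.005, 1],
  ],
)

```text
time_s: 1.93
eef_pos: [0.542, -0.1637, 0.2601]
orientation: [[-0.102, 0.995, -0.002], [0.995, 0.102, 0.002], [0.002, -0.002, -1.0]]
ft_force: [0.3, 0.0, 0.2]
grip_width: 1.001
grip_force: 0.0
```

```bash
python3 -c "
from h import *
st();plan(.543,-.166,.165,5.9)
c=cam('wrist');np.savez('pics/w1.npz',**c);save(c['color'],'w1.png',s=1.5)
P=cloud(c);m=(abs(P[...,2]-.132)<.01)&(P[...,1]>-.25)
q=P[m&(P[...,1]<-.08)];r=cv2.minAreaRect((q[:,:2]*1000).astype(np.float32));print(len(q),r,np.median(q[:,2]))
"
```

```text
t1.9 p [ 0.542  -0.1637  0.2601] yaw 5.9 tilt 0.003 F [0.3 0.  0.2] g 1.001 0.0 q6 -0.59
t [-0.26  0.1   9.51] w [-0.002 -0.002 -0.   ]
14646 ((634.6377563476562, -166.076416015625), (123.13154602050781, 244.99319458007812), 89.76415252685547) 0.1317036021452707
```

View pics/w1.png

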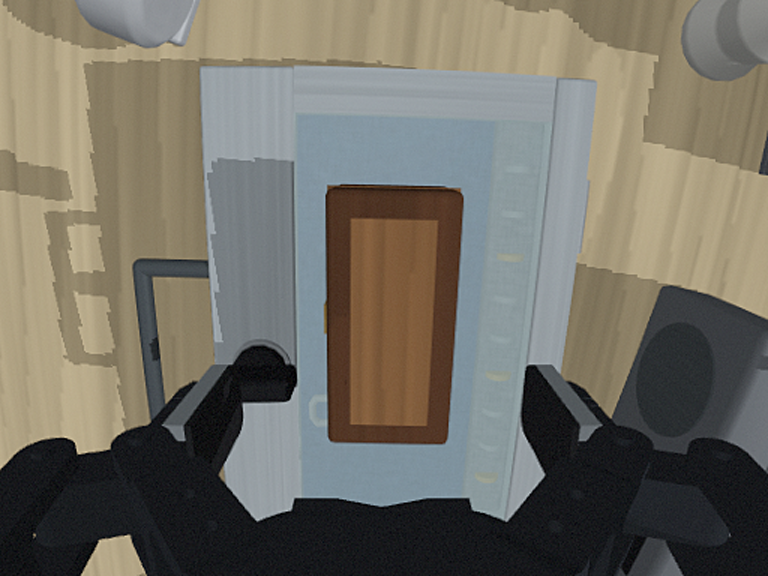

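The wrist view shows the box under the gripper (px 327–462, 185–443). The latch is black at left (265,370) and the handle is further left at 150. Measuring the box by colour before descending.

```bash
python3 -c "
from h import *
c=dict(np.load('pics/w1.npz'));P=cloud(c);h=cv2.cvtColor(c['color'],cv2.COLOR_RGB2HSV)
m=(h[...,0]<16)&(h[...,1]>90)&(abs(P[...,2]-.132)<.006)
n,l,s,ce=cv2.connectedComponentsWithStats(m.astype(np.uint8));i=1+np.argmax(s[1:,4])
q=P[l==i];r=cv2.minAreaRect((q[:,:2]*1000).astype(np.float32));print(len(q),r,np.median(q[:,2]))
v,u=np.mgrid[:384,:512]
m=(abs(P[...,2]-.1125)<.008)&(h[...,2]<60)&(v>200)&(u<205)&(u>130);q=P[m];r=cv2.minAreaRect((q[:,:2]*1000).astype(np.float32));print('latch',len(q),r)
m=(abs(P[...,2]-.08)<.005)&(v<260)&(v>40)&(u>120)&(u<420);q=P[m];r=cv2.minAreaRect((q[:,:2]*1000).astype(np.float32));print('lid',len(q),r)
for b in [(.5,.5)]: pass
"
```

```text
14328 ((545.429931640625, -165.38442993164062), (57.328067779541016, 118.7890853881836), 4.731822490692139) 0.13172140983117792
latch 641 ((486.24969482421875, -212.29660034179688), (26.63449478149414, 12.356945991516113), 9.04663372039795)
lid 39438 ((536.380615234375, -136.5930633544922), (216.24391174316406, 173.3809814453125), 4.295418739318848)
```

Emit:
carry_out(
  commands=[
    [-0.2, 0.3, 3, 0, 0, 0.015, 1],
    [-0.2, 0.3, 6, 0, 0, 0.015, 1],
    [-0.2, 0.3, 8, 0, 0, 0.015, 1],
    [-0.2, 0.3, 9.5, 0, 0, 0.015, 1],
    [-0.2, 0.3, 9.5, 0, 0, 0.015, 0],
    [-0.2, 0.3, 9.5, 0, 0, 0.015, 0],
    [-0.2, 0.3, 9.5, 0, 0, 0.015, 0],
    [-0.2, 0.3, 9.5, 0, 0, 0.015, 0],
  ],
  newtons=40,
)

```text
time_s: 2.65
eef_pos: [0.5464, -0.1651, 0.1671]
orientation: [[-0.09, 0.996, 0.002], [0.996, 0.09, -0.001], [-0.001, 0.002, -1.0]]
ft_force: [-0.1, -0.4, -2.7]
grip_width: 0.676
grip_force: 43.4
```

Emit:
carry_out(
  commands=[
    [0, 0, 0, 0, 0, 0, 0],
    [0, 0, 0, 0, 0, 0, 0],
    [0, 0, 0, 0, 0, 0, 0],
    [0, 0, -2, 0, 0, 0, 0],
    [0, 0, -5, 0, 0, 0, 0],
    [0, 0, -8, 0, 0, 0, 0],
    [0, 0, -9, 0, 0, 0, 0],
    [0, 0, -9, 0, 0, 0, 0],
  ],
)

```text
time_s: 3.32
eef_pos: [0.5474, -0.1664, 0.2588]
orientation: [[-0.089, 0.996, 0.006], [0.996, 0.089, -0.003], [-0.004, 0.006, -1.0]]
ft_force: [0.5, 0.2, -3.0]
grip_width: 0.673
grip_force: 44.1
```

```bash
python3 -c "
from h import *
st();plan(.365,.16,.25,-7.4);plan(.365,.16,.085,-7.4)"
```

```text
t3.3 p [ 0.5474 -0.1664  0.2588] yaw 5.1 tilt 0.007 F [ 0.5  0.2 -3. ] g 0.673 44.1 q6 -0.58
t [ 34.14 -15.27   0.65] w [0.006 0.003 0.218]
t [ 34.2  -15.37  17.15] w [0.006 0.003 0.218]
```

Emit:
carry_out(
  commands=[
    [34.1, -15.3, 0.6, 0, 0, 0.218, 0],
    [34.1, -15.3, 0.6, 0, 0, 0.218, 0],
    [34.1, -15.3, 0.6, 0, 0, 0.218, 0],
    [34.1, -15.3, 0.6, 0, 0, 0.218, 0],
    [34.1, -15.3, 0.6, 0, 0, 0.218, 0],
    [34.1, -15.3, 0.6, 0, 0, 0.218, 0],
    [34.1, -15.3, 0.6, 0, 0, 0.218, 0],
    [34.1, -15.3, 0.6, 0, 0, 0.218, 0],
  ],
)

```text
time_s: 3.98
eef_pos: [0.3808, 0.1263, 0.2491]
orientation: [[0.13, 0.992, -0.003], [0.992, -0.13, -0.0], [-0.0, -0.003, -1.0]]
ft_force: [0.6, 2.1, -2.3]
grip_width: 0.674
grip_force: 43.9
```

```bash
python3 -c "
from h import *
st();plan(.365,.16,.25,-7.4);plan(.365,.16,.087,-7.4)"
```

```text
t4.0 p [0.3808 0.1263 0.2491] yaw -7.5 tilt 0.003 F [ 0.6  2.1 -2.3] g 0.674 43.9 q6 0.17
t [ 3.14 -2.   -0.08] w [-0.003  0.    -0.001]
t [ 3.14 -1.96 16.22] w [-0.003  0.    -0.001]
```

Emit:
carry_out(
  commands=[
    [3.1, -2, 0, 0, 0, 0, 0],
    [3.1, -2, 4, 0, 0, 0, 0],
    [3.1, -2, 8, 0, 0, 0, 0],
    [3.1, -2, 12, 0, 0, 0, 0],
    [3.1, -2, 14.5, 0, 0, 0, 0],
    [3.1, -2, 15.8, 0, 0, 0, 0],
    [3.1, -2, 16.3, 0, 0, 0, 0],
    [3.1, -2, 16.3, 0, 0, 0, 0],
  ],
)

```text
time_s: 4.65
eef_pos: [0.3659, 0.1582, 0.0858]
orientation: [[0.129, 0.992, -0.005], [0.992, -0.129, -0.001], [-0.001, -0.004, -1.0]]
ft_force: [0.6, 0.2, -2.7]
grip_width: 0.671
grip_force: 44.1
```

```bash
python3 -c "
from h import *
st()"
```

```text
t4.7 p [0.3659 0.1582 0.0858] yaw -7.4 tilt 0.005 F [ 0.6  0.2 -2.7] g 0.671 44.1 q6 0.26
```

Emit:
carry_out(
  commands=[
    [0, 0, 0.2, 0, 0, 0, 0],
    [0, 0, 0.3, 0, 0, 0, 0],
    [0, 0, 0.3, 0, 0, 0, 1],
    [0, 0, 0.3, 0, 0, 0, 1],
    [0, 0, 0.3, 0, 0, 0, 1],
    [0, 0, 0.3, 0, 0, 0, 1],
    [0, 0, 0.3, 0, 0, 0, 1],
    [0, 0, 0.3, 0, 0, 0, 1],
  ],
)

```text
time_s: 5.32
eef_pos: [0.3673, 0.1585, 0.0847]
orientation: [[0.129, 0.992, 0.001], [0.992, -0.129, 0.0], [0.0, 0.001, -1.0]]
ft_force: [0.6, -0.4, -0.2]
grip_width: 0.998
grip_force: 0.0
```

Emit:
carry_out(
  commands=[
    [0, 0, 0, 0, 0, 0, 1],
    [0, 0, -3, 0, 0, 0, 1],
    [0, 0, -7, 0, 0, 0, 1],
    [0, 0, -11, 0, 0, 0, 1],
    [0, 0, -15, 0, 0, 0, 1],
    [0, 0, -17, 0, 0, 0, 1],
    [0, 0, -17, 0, 0, 0, 1],
    [0, 0, -17, 0, 0, 0, 1],
  ],
)

```text
time_s: 5.98
eef_pos: [0.3674, 0.1585, 0.2555]
orientation: [[0.129, 0.992, 0.003], [0.992, -0.129, 0.0], [0.001, 0.003, -1.0]]
ft_force: [-0.4, 0.6, -0.6]
grip_width: 0.998
grip_force: 0.0
```

```bash
python3 -c "
from h import *
st();plan(.4815,-.2135,.25,-86)
c=cam('top');P=cloud(c);h=cv2.cvtColor(c['color'],cv2.COLOR_RGB2HSV)
X,Y,Z=P[...,0],P[...,1],P[...,2]
m=(X>.3)&(X<.43)&(Y>.05)&(Y<.27)&(Z>.03)&(Z<.07);q=P[m];print('box',len(q),cv2.minAreaRect((q[:,:2]*1000).astype(np.float32)),np.median(q[:,2]))
"
```

```text
t6.0 p [0.3674 0.1585 0.2555] yaw -7.4 tilt 0.004 F [-0.4  0.6 -0.6] g 0.998 0.0 q6 0.26
t [-35.43  16.09   0.57] w [ 0.002 -0.003  1.372]
box 216 ((364.4034729003906, 120.48953247070312), (80.58336639404297, 183.99749755859375), 32.402381896972656) 0.050544573525595035
```

Emit:
carry_out(
  commands=[
    [-35.4, 16.1, 0, 0, 0, 1.372, 1],
    [-35.4, 16.1, 0, 0, 0, 1.372, 1],
    [-35.4, 16.1, 0, 0, 0, 1.372, 1],
    [-35.4, 16.1, 0, 0, 0, 1.372, 1],
    [-35.4, 16.1, 0, 0, 0, 1.372, 1],
    [-35.4, 16.1, 0, 0, 0, 1.372, 1],
    [-35.4, 16.1, 0, 0, 0, 1.372, 1],
    [-35.4, 16.1, 0, 0, 0, 1.372, 1],
  ],
)

```text
time_s: 6.7
eef_pos: [0.4641, -0.1619, 0.2519]
orientation: [[0.907, 0.421, -0.005], [0.421, -0.907, 0.003], [-0.003, -0.005, -1.0]]
ft_force: [0.3, 0.0, -0.2]
grip_width: 0.999
grip_force: 0.0
```

```bash
python3 -c "
from h import *
st();plan(.4815,-.2135,.25,-86)
"
```

```text
t6.7 p [ 0.4641 -0.1619  0.2519] yaw -65.1 tilt 0.006 F [ 0.3  0.  -0.2] g 0.999 0.0 q6 0.57
t [-0.6   5.42  0.17] w [-0.004  0.004  0.365]
```

Emit:
carry_out(
  commands=[
    [-0.6, 5.4, 0.2, 0, 0, 0.365, 1],
    [-0.6, 5.4, 0.2, 0, 0, 0.365, 1],
    [-0.6, 5.4, 0.2, 0, 0, 0.365, 1],
    [-0.6, 5.4, 0.2, 0, 0, 0.365, 1],
    [-0.6, 5.4, 0.2, 0, 0, 0.365, 1],
    [-0.6, 5.4, 0.2, 0, 0, 0.365, 1],
  ],
)

```text
time_s: 7.2
eef_pos: [0.4818, -0.2106, 0.2509]
orientation: [[0.997, 0.08, -0.003], [0.08, -0.997, 0.002], [-0.003, -0.003, -1.0]]
ft_force: [-0.4, -0.1, 0.6]
grip_width: 1.003
grip_force: 0.0
```

```bash
python3 -c "
from h import *
st()
c=cam('wrist');np.savez('pics/w2.npz',**c);save(c['color'],'w2.png',s=1.5)
P=cloud(c);X,Y,Z=P[...,0],P[...,1],P[...,2]
m=(abs(Z-.115)<.004)&(X>.43)&(X<.54)&(abs(Y+.213)<.05);n,l,s,ce=cv2.connectedComponentsWithStats(m.astype(np.uint8));i=1+np.argmax(s[1:,4]);q=P[l==i]
print('latch',len(q),ce[i],cv2.minAreaRect((q[:,:2]*1000).astype(np.float32)),np.median(q[:,2]))
m=(Z>.065)&(Z<.09)&(X>.39)&(X<.43)&(abs(Y+.21)<.1);q=P[m];print('handle',len(q),cv2.minAreaRect((q[:,:2]*1000).astype(np.float32)))
"
```

```text
t7.2 p [ 0.4818 -0.2106  0.2509] yaw -85.4 tilt 0.004 F [-0.4 -0.1  0.6] g 1.003 0.0 q6 0.87
latch 1093 [261.04300091 212.21408966] ((478.0770568847656, -214.74969482421875), (43.06169128417969, 12.9276704788208), 8.529875755310059) 0.1142254757381042
handle 1962 ((416.0876770019531, -219.04515075683594), (120.46529388427734, 27.732831954956055), 89.99518585205078)
```

View pics/w2.png

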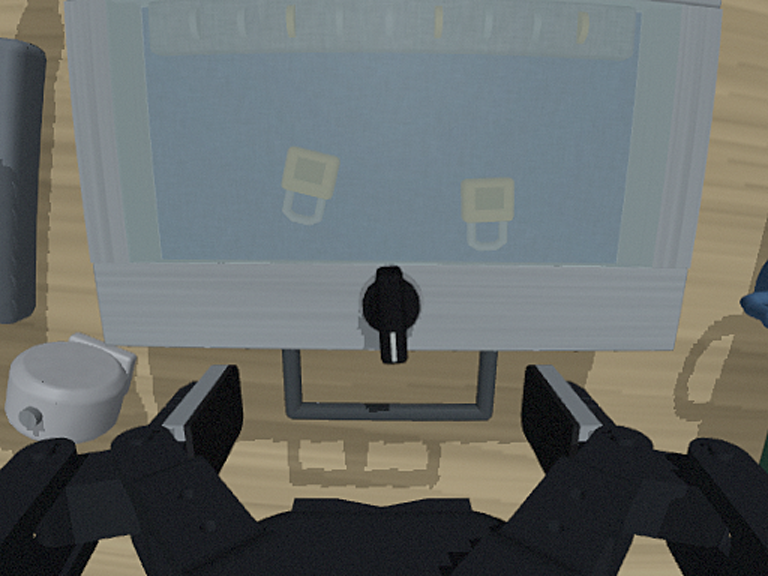

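The wrist view shows the latch wing in the locked position at (390,315), the handle bar at (390,410), and both small padlocks through the glass at (310,185) and (488,212). Pinching the latch.

Emit:
carry_out(
  commands=[
    [-0.4, 0.4, 0, 0, 0, 0, 1],
    [-0.4, 0.4, 3, 0, 0, 0, 0.5],
    [-0.4, 0.4, 6, 0, 0, 0, 0.5],
    [-0.4, 0.4, 8, 0, 0, 0, 0.5],
    [-0.4, 0.4, 8.8, 0, 0, 0, 0.5],
    [-0.4, 0.4, 8.8, 0, 0, 0, 0],
    [-0.4, 0.4, 8.8, 0, 0, 0, 0],
    [-0.4, 0.4, 8.8, 0, 0, 0, 0],
  ],
  newtons=30,
)

```text
time_s: 7.92
eef_pos: [0.4795, -0.2152, 0.1655]
orientation: [[0.997, 0.076, 0.002], [0.076, -0.997, 0.001], [0.002, -0.001, -1.0]]
ft_force: [0.4, 3.3, -5.0]
grip_width: 0.141
grip_force: 32.8
```

Emit:
carry_out(
  commands=[
    [0, 0, 0, 0, 0, 0, 0],
    [0, 0, 0, 0, 0, 0, 0],
    [0, 0, 0, 0, 0, 0, 0],
  ],
)

```text
time_s: 8.17
eef_pos: [0.4795, -0.2153, 0.1655]
orientation: [[0.997, 0.077, 0.002], [0.077, -0.997, 0.0], [0.002, -0.0, -1.0]]
ft_force: [2.3, 4.8, 1.0]
grip_width: 0.143
grip_force: 33.7
```

```bash
python3 -c "
from h import *
st()"
```

```text
t8.2 p [ 0.4795 -0.2153  0.1655] yaw -85.6 tilt 0.002 F [2.3 4.8 1. ] g 0.143 33.7 q6 0.86
```

Emit:
carry_out(
  commands=[
    [0, 0, 0, 0, 0, -0.12, 0],
    [0, 0, 0, 0, 0, -0.24, 0],
    [0, 0, 0, 0, 0, -0.36, 0],
    [0, 0, 0, 0, 0, -0.48, 0],
    [0, 0, 0, 0, 0, -0.6, 0],
    [0, 0, 0, 0, 0, -0.72, 0],
    [0, 0, 0, 0, 0, -0.8, 0],
    [0, 0, 0, 0, 0, -0.8, 0],
  ],
)

```text
time_s: 8.83
eef_pos: [0.4791, -0.2145, 0.1655]
orientation: [[0.638, 0.77, 0.001], [0.77, -0.638, 0.002], [0.002, -0.001, -1.0]]
ft_force: [1.3, 6.5, 2.8]
grip_width: 0.144
grip_force: 33.9
```

Emit:
carry_out(
  commands=[
    [0, 0, 0, 0, 0, -0.12, 0],
    [0, 0, 0, 0, 0, -0.24, 0],
    [0, 0, 0, 0, 0, -0.36, 0],
    [0, 0, 0, 0, 0, -0.48, 0],
    [0, 0, 0, 0, 0, -0.6, 0],
    [0, 0, 0, 0, 0, -0.72, 0],
    [0, 0, 0, 0, 0, -0.77, 0],
    [0, 0, 0, 0, 0, -0.77, 0],
  ],
)

```text
time_s: 9.5
eef_pos: [0.4784, -0.2142, 0.1654]
orientation: [[-0.076, 0.997, -0.001], [0.997, 0.076, 0.003], [0.003, -0.001, -1.0]]
ft_force: [-0.7, 8.0, 3.2]
grip_width: 0.142
grip_force: 34.1
```

```bash
python3 -c "
from h import *
st()"
```

```text
t9.5 p [ 0.4784 -0.2142  0.1654] yaw 4.4 tilt 0.003 F [-0.7  8.   3.2] g 0.142 34.1 q6 -0.71
```

Emit:
carry_out(
  commands=[
    [0, 0, 0, 0, 0, 0, 0.4],
    [0, 0, 0, 0, 0, 0, 0.4],
    [0, 0, -2, 0, 0, 0, 0.4],
    [0, 0, -5, 0, 0, 0, 0.4],
    [0, -3, -5, 0, 0, 0, 0.45],
    [0, -6.8, -5, 0, 0, 0, 0.45],
    [0, -6.8, -5, 0, 0, 0, 0.45],
    [0, -6.8, -5, 0, 0, 0, 0.45],
  ],
)

```text
time_s: 10.17
eef_pos: [0.4098, -0.2215, 0.215]
orientation: [[-0.074, 0.997, -0.0], [0.997, 0.074, -0.001], [-0.001, -0.0, -1.0]]
ft_force: [0.1, -0.6, -0.1]
grip_width: 0.453
grip_force: 0.0
```

```bash
python3 -c "
from h import *
st()
c=cam('wrist');np.savez('pics/w3.npz',**c);save(c['color'],'w3.png',s=1.5)
P=cloud(c);X,Y,Z=P[...,0],P[...,1],P[...,2];h=cv2.cvtColor(c['color'],cv2.COLOR_RGB2HSV)
m=(Z>.072)&(Z<.09)&(X>.38)&(X<.428)&(Y>-.27)&(Y<-.17);q=P[m];print('handle',len(q),cv2.minAreaRect((q[:,:2]*1000).astype(np.float32)))
"
```

```text
t10.2 p [ 0.4098 -0.2215  0.215 ] yaw 4.2 tilt 0.001 F [ 0.1 -0.6 -0.1] g 0.453 0.0 q6 -0.81
handle 2087 ((415.007080078125, -219.98577880859375), (19.099660873413086, 101.2774429321289), 4.030336856842041)
```

View pics/w3.png

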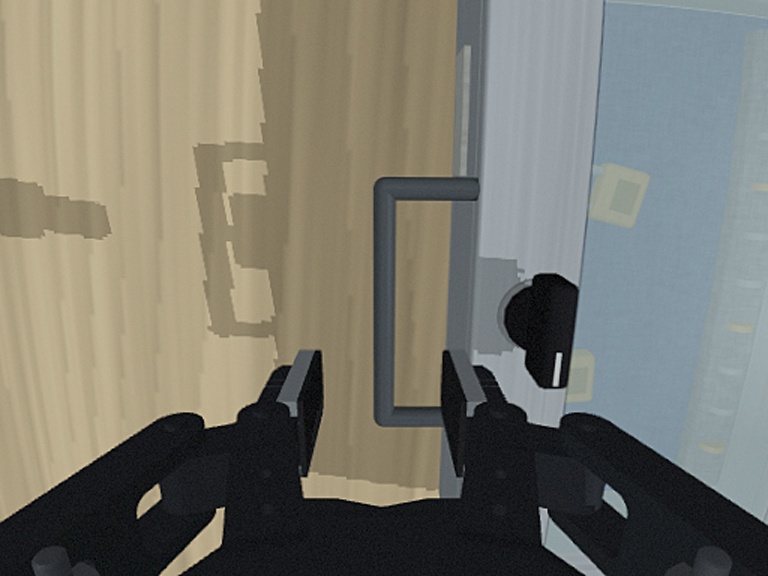

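The bar runs at px column 385, centred between the open fingers. The latch wing at (555,330) lies along the edge, so it is released. Descending and pinching.

Emit:
carry_out(
  commands=[
    [0, 0, 3, 0, 0, 0, 0.45],
    [0, 0, 6, 0, 0, 0, 0.45],
    [0, 0, 8, 0, 0, 0, 0.45],
    [0, 0, 8.5, 0, 0, 0, 0.45],
    [0, 0, 8.5, 0, 0, 0, 0],
    [0, 0, 8.5, 0, 0, 0, 0],
    [0, 0, 8.5, 0, 0, 0, 0],
    [0, 0, 8.5, 0, 0, 0, 0],
  ],
  newtons=30,
)

```text
time_s: 10.88
eef_pos: [0.4108, -0.2216, 0.1302]
orientation: [[-0.078, 0.997, -0.001], [0.997, 0.078, -0.001], [-0.001, -0.001, -1.0]]
ft_force: [-4.8, -3.8, -3.8]
grip_width: 0.103
grip_force: 29.1
```

```bash
python3 -c "
from h import *
st()
for a in np.arange(.1,1.75,.11):
    print(round(a,2), 'ty %.2f tz %.2f'%((240-240*np.cos(a)+6*np.sin(a))/10, -(240*np.sin(a)+6*np.cos(a)-6)/10))"
```

```text
t10.9 p [ 0.4108 -0.2216  0.1302] yaw 4.5 tilt 0.002 F [-4.8 -3.8 -3.8] g 0.103 29.1 q6 -0.81
0.1 ty 0.18 tz -2.39
0.21 ty 0.65 tz -4.99
0.32 ty 1.41 tz -7.52
0.43 ty 2.43 tz -9.95
0.54 ty 3.72 tz -12.25
0.65 ty 5.26 tz -14.40
0.76 ty 7.02 tz -16.37
0.87 ty 8.98 tz -18.13
0.98 ty 11.13 tz -19.67
1.09 ty 13.43 tz -20.96
1.2 ty 15.86 tz -21.99
1.31 ty 18.39 tz -22.74
1.42 ty 20.99 tz -23.22
1.53 ty 23.62 tz -23.40
1.64 ty 26.26 tz -23.30
```

Emit:
carry_out(
  commands=[
    [0, 0.2, -2.4, 0, 0, 0, 0],
    [0, 0.65, -5, 0, 0, 0, 0],
    [0, 1.4, -7.5, 0, 0, 0, 0],
    [0, 2.4, -9.95, 0, 0, 0, 0],
    [0, 3.7, -12.25, 0, 0, 0, 0],
    [0, 5.3, -14.4, 0, 0, 0, 0],
    [0, 7.0, -16.4, 0, 0, 0, 0],
    [0, 9.0, -18.1, 0, 0, 0, 0],
  ],
)

```text
time_s: 11.55
eef_pos: [0.4989, -0.2152, 0.3137]
orientation: [[-0.077, 0.997, -0.005], [0.997, 0.077, -0.005], [-0.005, -0.005, -1.0]]
ft_force: [-7.8, -6.6, 1.4]
grip_width: 0.103
grip_force: 29.8
```

```bash
python3 -c "
from h import *
st()"
```

```text
t11.6 p [ 0.4989 -0.2152  0.3137] yaw 4.4 tilt 0.007 F [-7.8 -6.6  1.4] g 0.103 29.8 q6 -0.68
```

Emit:
carry_out(
  commands=[
    [0, 2.1, -1.5, 0, 0, 0, 0],
    [0, 4.4, -2.85, 0, 0, 0, 0],
    [0, 6.9, -3.9, 0, 0, 0, 0],
    [0, 9.4, -4.6, 0, 0, 0, 0],
    [0, 12.0, -5.1, 0, 0, 0, 0],
    [0, 14.6, -5.3, 0, 0, 0, 0],
    [0, 17.3, -5.2, 0, 0, 0, 0],
    [0, 19.8, -4.8, 0, 0, 0, 0],
  ],
)

```text
time_s: 12.22
eef_pos: [0.6993, -0.2005, 0.3632]
orientation: [[-0.075, 0.997, 0.004], [0.997, 0.075, -0.006], [-0.006, 0.004, -1.0]]
ft_force: [-2.2, -5.6, 2.8]
grip_width: 0.098
grip_force: 30.8
```

Emit:
carry_out(
  commands=[
    [0, 0, 0, 0, 0, 0, 0],
    [0, 0, 0, 0, 0, 0, 0],
    [0, 0, 0, 0, 0, 0, 0],
  ],
)

```text
time_s: 12.47
eef_pos: [0.7007, -0.2003, 0.3628]
orientation: [[-0.076, 0.997, 0.011], [0.997, 0.076, -0.006], [-0.006, 0.01, -1.0]]
ft_force: [3.5, -3.5, 4.7]
grip_width: 0.1
grip_force: 31.1
```

```bash
python3 -c "
from h import *
st()"
```

```text
t12.5 p [ 0.7007 -0.2003  0.3628] yaw 4.4 tilt 0.012 F [ 3.5 -3.5  4.7] g 0.100 31.1 q6 -0.51
```

Emit:
carry_out(
  commands=[
    [0, 0, 0, 0, 0, 0, 0.45],
    [0, 0, 0, 0, 0, 0, 0.45],
    [0, 0, -3, 0, 0, 0, 0.45],
    [0, 0, -7, 0, 0, 0, 0.45],
    [0, -4, -7, 0, 0, 0, 0.45],
    [0, -8, -7, 0, 0, 0, 0.45],
    [0, -12, -7, 0, 0, 0.12, 0.45],
    [0, -16, -7, 0, 0, 0.24, 0.45],
  ],
)

```text
time_s: 13.13
eef_pos: [0.536, -0.2102, 0.4282]
orientation: [[0.168, 0.986, -0.002], [0.986, -0.168, 0.001], [0.001, -0.002, -1.0]]
ft_force: [-0.6, -1.3, 0.2]
grip_width: 0.451
grip_force: 0.0
```

```bash
python3 -c "
from h import *
st();plan(.47,-.214,.30,-86)
"
```

```text
t13.1 p [ 0.536  -0.2102  0.4282] yaw -9.7 tilt 0.002 F [-0.6 -1.3  0.2] g 0.451 0.0 q6 -0.40
t [-1.49 -6.42 12.83] w [-3.000e-03  1.000e-03  1.332e+00]
```

Emit:
carry_out(
  commands=[
    [-1.5, -6.4, 12.8, 0, 0, 1.332, 0.6],
    [-1.5, -6.4, 12.8, 0, 0, 1.332, 0.6],
    [-1.5, -6.4, 12.8, 0, 0, 1.332, 0.6],
    [-1.5, -6.4, 12.8, 0, 0, 1.332, 0.6],
    [-1.5, -6.4, 12.8, 0, 0, 1.332, 0.6],
    [-1.5, -6.4, 12.8, 0, 0, 1.332, 0.6],
    [-1.5, -6.4, 12.8, 0, 0, 1.332, 0.6],
    [-1.5, -6.4, 12.8, 0, 0, 1.332, 0.6],
  ],
)

```text
time_s: 13.8
eef_pos: [0.472, -0.2148, 0.3002]
orientation: [[0.921, 0.39, -0.002], [0.39, -0.921, 0.002], [-0.001, -0.003, -1.0]]
ft_force: [0.4, 0.0, -0.3]
grip_width: 0.597
grip_force: 0.0
```

Emit:
carry_out(
  commands=[
    [0, 0, 0, 0, 0, 0.12, 0.6],
    [0, 0, 0, 0, 0, 0.24, 0.6],
    [0, 0, 0, 0, 0, 0.33, 0.6],
    [0, 0, 0, 0, 0, 0.33, 0.6],
  ],
)

```text
time_s: 14.13
eef_pos: [0.4722, -0.2148, 0.3004]
orientation: [[0.997, 0.075, -0.002], [0.075, -0.997, 0.001], [-0.002, -0.002, -1.0]]
ft_force: [-0.4, 0.6, -0.0]
grip_width: 0.599
grip_force: 0.0
```

```bash
cat >> h.py <<'E'
def locks(c,zlo,zhi,xr,yr):
    """brass bodies: centre from the brass face, shackle side from grey"""
    P=cloud(c);h=cv2.cvtColor(c['color'],cv2.COLOR_RGB2HSV)
    X,Y,Z=P[...,0],P[...,1],P[...,2]
    m=(h[...,0]>10)&(h[...,0]<33)&(h[...,1]>110)&(X>xr[0])&(X<xr[1])&(Y>yr[0])&(Y<yr[1])&(Z>zlo)&(Z<zhi)
    m=cv2.morphologyEx(m.astype(np.uint8),cv2.MORPH_CLOSE,np.ones((7,7)))
    n,l,s,ce=cv2.connectedComponentsWithStats(m)
    for i in range(1,n):
        if s[i,4]<60: continue
        k=(l==i)&(Z>zlo)&(Z<zhi);zt=np.percentile(Z[k],70);k&=Z>zt-.004
        r=cv2.minAreaRect((P[k][:,:2]*1000).astype(np.float32))
        print('lock px',ce[i].round(),s[i,4],'ctr',np.round(r[0],1),'size',np.round(r[1],1),'ang',round(r[2],1),'ztop %.4f'%zt)
E
python3 -c "
from h import *
st()
c=cam('wrist');np.savez('pics/w4.npz',**c);save(c['color'],'w4.png',s=1.5)
locks(c,.012,.05,(.45,.65),(-.37,-.05))
"
```

```text
t14.1 p [ 0.4722 -0.2148  0.3004] yaw -85.7 tilt 0.002 F [-0.4  0.6 -0. ] g 0.599 0.0 q6 0.85
lock px [282.  18.] 69 ctr [ 629.3 -229.7] size [16.2  3.5] ang 2.0 ztop 0.0308
lock px [198.  18.] 75 ctr [ 622.9 -146.4] size [15.2  4.3] ang 2.4 ztop 0.0306
lock px [365.  20.] 90 ctr [ 635.7 -313.1] size [15.1  4.1] ang 3.6 ztop 0.0299
lock px [209. 105.] 738 ctr [ 538.  -160.7] size [31.3 26.3] ang 80.1 ztop 0.0238
lock px [312. 120.] 714 ctr [ 530.4 -271.6] size [26.2 31.2] ang 7.9 ztop 0.0237
```

View pics/w4.png

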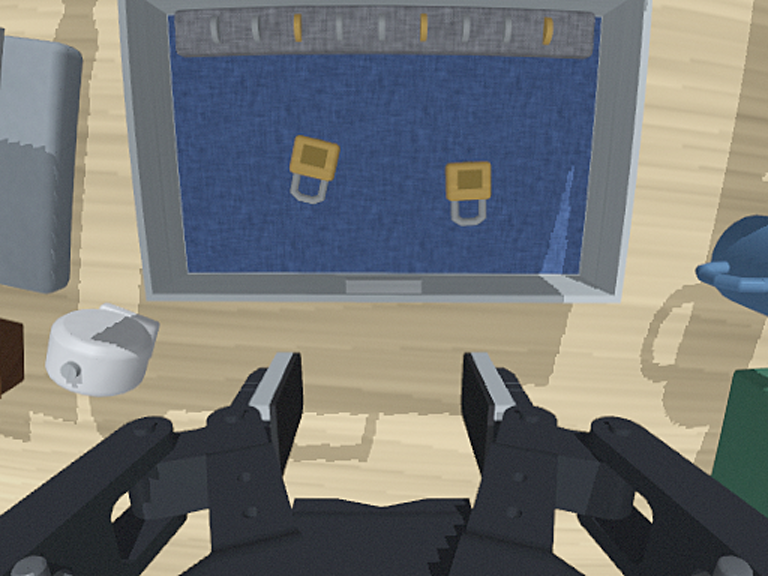

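Both small padlocks are confirmed as brass on the case floor: A at (314,165) → world (538,-161) and B at (468,190) → (530,-272), shackles toward the robot. Grasping A first.

```bash
python3 -c "
from h import *
plan(.538,-.1607,.083,-99.9)"
```

```text
t [ 7.   -4.86 21.74] w [-0.001  0.001  0.252]
```

Emit:
carry_out(
  commands=[
    [7, -4.9, 0, 0, 0, 0.25, 0.6],
    [7, -4.9, 4, 0, 0, 0.25, 0.6],
    [7, -4.9, 8, 0, 0, 0.25, 0.6],
    [7, -4.9, 12, 0, 0, 0.25, 0.6],
    [7, -4.9, 16, 0, 0, 0.25, 0.6],
    [7, -4.9, 19, 0, 0, 0.25, 0.6],
    [7, -4.9, 20.5, 0, 0, 0.25, 0.6],
    [7, -4.9, 20.5, 0, 0, 0.25, 0.6],
  ],
)

```text
time_s: 14.85
eef_pos: [0.5365, -0.1599, 0.0913]
orientation: [[0.985, -0.17, -0.009], [-0.17, -0.985, 0.005], [-0.01, -0.003, -1.0]]
ft_force: [0.5, 0.5, -0.2]
grip_width: 0.6
grip_force: 0.0
```

Emit:
carry_out(
  commands=[
    [0, 0, 0.7, 0, 0, 0, 0.6],
    [0, 0, 1.2, 0, 0, 0, 0.6],
    [0, 0, 1.2, 0, 0, 0, 0],
    [0, 0, 1.2, 0, 0, 0, 0],
    [0, 0, 1.2, 0, 0, 0, 0],
    [0, 0, 1.2, 0, 0, 0, 0],
  ],
)

```text
time_s: 15.35
eef_pos: [0.5399, -0.1618, 0.0848]
orientation: [[0.985, -0.172, 0.002], [-0.172, -0.985, -0.001], [0.002, 0.001, -1.0]]
ft_force: [-0.5, -0.1, 2.5]
grip_width: 0.361
grip_force: 30.3
```

```bash
python3 -c "
from h import *
st()"
```

```text
t15.3 p [ 0.5399 -0.1618  0.0848] yaw -99.9 tilt 0.003 F [-0.5 -0.1  2.5] g 0.361 30.3 q6 1.25
```

Emit:
carry_out(
  commands=[
    [0, 0, -2, 0, 0, 0, 0],
    [0, 0, -6, 0, 0, 0, 0],
    [0, 0, -10, 0, 0, 0, 0],
    [0, 0, -14, 0, 0, 0, 0],
    [0, 0, -14, 0, 0, 0, 0],
  ],
)

```text
time_s: 15.77
eef_pos: [0.5429, -0.1632, 0.2315]
orientation: [[0.985, -0.172, 0.014], [-0.172, -0.985, -0.008], [0.015, 0.005, -1.0]]
ft_force: [0.6, -0.1, -1.3]
grip_width: 0.363
grip_force: 30.1
```

```bash
python3 -c "
from h import *
st();plan(.53,.072,.225,-97.4)
c=cam('top');P=cloud(c);X,Y,Z=P[...,0],P[...,1],P[...,2]
m=(X>.48)&(X<.57)&(Y>.09)&(Y<.16)&(Z<.12);print('Rpan',np.median(Z[m]))
m=(X>.44)&(X<.64)&(Y>.02)&(Y<.2)&(abs(Z-np.median(Z[m]))<.012);print(cv2.minAreaRect((P[m][:,:2]*1000).astype(np.float32)))
m=(X>.535)&(X<.57)&(Y>.29)&(Y<.32);print('Lpan',np.median(Z[m]))
"
```

```text
t15.8 p [ 0.5429 -0.1632  0.2315] yaw -99.9 tilt 0.016 F [ 0.6 -0.1 -1.3] g 0.363 30.1 q6 1.25
t [ -5.32 -22.95   0.45] w [ 0.005 -0.015 -0.044]
Rpan nan
((0.0, 0.0), (0.0, 0.0), 0.0)
Lpan 0.06495384537956156
  return _methods._mean(a, axis=axis, dtype=dtype,
  ret = ret.dtype.type(ret / rcount)
```

Emit:
carry_out(
  commands=[
    [-5.3, -23, 0.4, 0, 0, -0.044, 0],
    [-5.3, -23, 0.4, 0, 0, -0.044, 0],
    [-5.3, -23, 0.4, 0, 0, -0.044, 0],
    [-5.3, -23, 0.4, 0, 0, -0.044, 0],
    [-5.3, -23, 0.4, 0, 0, -0.044, 0],
    [-5.3, -23, 0.4, 0, 0, -0.044, 0],
    [-5.3, -23, 2, 0, 0, -0.044, 0],
    [-5.3, -23, 4, 0, 0, -0.044, 0],
  ],
)

```text
time_s: 16.48
eef_pos: [0.5264, 0.0766, 0.1834]
orientation: [[0.992, -0.125, 0.002], [-0.125, -0.992, -0.0], [0.002, -0.0, -1.0]]
ft_force: [-0.4, -0.7, -0.7]
grip_width: 0.363
grip_force: 30.2
```

```bash
python3 -c "
from h import *
st();plan(.53,.072,.169,-97.4)
"
```

```text
t16.5 p [0.5264 0.0766 0.1834] yaw -97.2 tilt 0.002 F [-0.4 -0.7 -0.7] g 0.363 30.2 q6 1.63
t [0.42 0.41 1.44] w [-0.    -0.002  0.004]
```

Emit:
carry_out(
  commands=[
    [0.4, 0.4, 0.8, 0, 0, 0, 0],
    [0.4, 0.4, 1.4, 0, 0, 0, 0],
    [0.4, 0.4, 1.4, 0, 0, 0, 0],
    [0.4, 0.4, 1.4, 0, 0, 0, 0.5],
    [0.4, 0.4, 1.4, 0, 0, 0, 0.5],
    [0.4, 0.4, 1.4, 0, 0, 0, 0.5],
    [0.4, 0.4, 0, 0, 0, 0, 0.5],
    [0.4, 0.4, -4, 0, 0, 0, 0.6],
  ],
)

```text
time_s: 17.15
eef_pos: [0.5274, 0.0695, 0.2203]
orientation: [[0.992, -0.13, -0.011], [-0.13, -0.992, 0.001], [-0.011, 0.001, -1.0]]
ft_force: [0.7, -0.1, -0.1]
grip_width: 0.599
grip_force: 0.0
```

```bash
python3 -c "
from h import *
st();plan(.47,.305,.29,-97.4)
"
```

```text
t17.1 p [0.5274 0.0695 0.2203] yaw -97.4 tilt 0.011 F [ 0.7 -0.1 -0.1] g 0.599 0.0 q6 1.62
t [ -8.82 -22.6   -6.89] w [ 0.001  0.011 -0.001]
```

Emit:
carry_out(
  commands=[
    [0, 0, -6, 0, 0, 0, 0.7],
    [-8.8, -22.6, -6.9, 0, 0, 0, 0.7],
    [-8.8, -22.6, -6.9, 0, 0, 0, 0.7],
    [-8.8, -22.6, -6.9, 0, 0, 0, 0.7],
    [-8.8, -22.6, -6.9, 0, 0, 0, 0.7],
    [-8.8, -22.6, -6.9, 0, 0, 0, 0.7],
    [-8.8, -22.6, -6.9, 0, 0, 0, 0.7],
    [-8.8, -22.6, -6.9, 0, 0, 0, 0.7],
  ],
)

```text
time_s: 17.82
eef_pos: [0.4704, 0.3108, 0.2945]
orientation: [[0.992, -0.123, 0.003], [-0.123, -0.992, 0.005], [0.003, -0.005, -1.0]]
ft_force: [0.4, -1.6, 0.3]
grip_width: 0.704
grip_force: 0.0
```

```bash
python3 -c "
from h import *
st()
c=cam('wrist');np.savez('pics/w5.npz',**c);save(c['color'],'w5.png',s=1.5)
locks(c,.06,.13,(.42,.68),(0,.42))
"
```

```text
t17.8 p [0.4704 0.3108 0.2945] yaw -97.1 tilt 0.006 F [ 0.4 -1.6  0.3] g 0.704 0.0 q6 2.08
lock px [208.  44.] 2112 ctr [594.6 336.8] size [33.5 41.6] ang 81.5 ztop 0.0807
lock px [290.  46.] 2109 ctr [585.  267.3] size [34.6 41.5] ang 82.5 ztop 0.0807
lock px [508.  93.] 213 ctr [530.   85.6] size [ 3.6 25.4] ang 84.4 ztop 0.1005
lock px [213. 130.] 1808 ctr [522.8 343. ] size [34.4 40.7] ang 82.4 ztop 0.0808
lock px [288. 131.] 1780 ctr [513.4 276.5] size [34.4 40.8] ang 80.7 ztop 0.0808
```

View pics/w5.png

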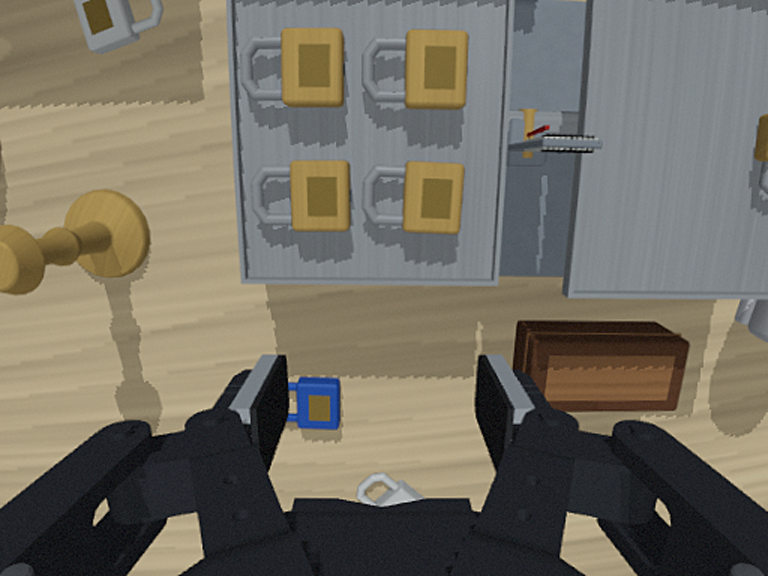

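The wrist view shows four bigs on the left pan, all with shackles toward +y. The right-hand two, at (436,68) → (585,267) and (433,197) → (513,276), will move. The blue (318,403) and white look-alikes lie on the table. Small A is on the right pan. Next is gripping the far right big, tool yaw −8°.

```bash
python3 -c "
from h import *
plan(.585,.2673,.22,-8);plan(.585,.2673,.14,-8)
print('then');plan(.569,.125,.23,-8,(.585,.2673,.14,-8));plan(.569,.125,.168,-8,(.585,.2673,.14,-8))"
```

```text
t [11.8   2.67  7.41] w [ 0.    -0.004 -1.555]
t [11.78  2.68 15.41] w [ 0.    -0.004 -1.555]
then
t [-14.31   0.4   -9.  ] w [0. 0. 0.]
t [-14.31   0.4   -2.8 ] w [0. 0. 0.]
```

Emit:
carry_out(
  commands=[
    [11.8, 2.7, 6, 0, 0, -1.555, 0.6],
    [11.8, 2.7, 6, 0, 0, -1.555, 0.6],
    [11.8, 2.7, 6, 0, 0, -1.555, 0.6],
    [11.8, 2.7, 6, 0, 0, -1.555, 0.6],
    [11.8, 2.7, 6, 0, 0, -1.555, 0.6],
    [11.8, 2.7, 6, 0, 0, -1.555, 0.6],
    [11.8, 2.7, 6, 0, 0, -1.555, 0.6],
    [11.8, 2.7, 6, 0, 0, -1.555, 0.6],
  ],
)

```text
time_s: 18.53
eef_pos: [0.586, 0.2613, 0.2325]
orientation: [[0.641, 0.767, -0.0], [0.767, -0.641, -0.001], [-0.001, 0.0, -1.0]]
ft_force: [0.2, 0.1, 0.1]
grip_width: 0.598
grip_force: 0.0
```

Emit:
carry_out(
  commands=[
    [0, 0, 0, 0, 0, -0.12, 0.6],
    [0, 0, 0, 0, 0, -0.24, 0.6],
    [0, 0, 0, 0, 0, -0.36, 0.6],
    [0, 0, 0, 0, 0, -0.48, 0.6],
    [0, 0, 0, 0, 0, -0.556, 0.6],
    [0, 0, 0, 0, 0, -0.556, 0.6],
  ],
)

```text
time_s: 19.03
eef_pos: [0.5859, 0.2616, 0.2328]
orientation: [[0.144, 0.99, 0.0], [0.99, -0.144, -0.0], [-0.0, 0.0, -1.0]]
ft_force: [-0.1, 0.7, -0.6]
grip_width: 0.609
grip_force: 0.0
```

```bash
python3 -c "
from h import *
st();plan(.585,.2673,.14,-8)"
```

```text
t19.0 p [0.5859 0.2616 0.2328] yaw -8.3 tilt 0.000 F [-0.1  0.7 -0.6] g 0.609 0.0 q6 0.39
t [ 0.55 -0.17  9.28] w [ 0.     0.    -0.005]
```

Emit:
carry_out(
  commands=[
    [0.5, -0.2, 4, 0, 0, 0, 0.6],
    [0.5, -0.2, 8, 0, 0, 0, 0.6],
    [0.5, -0.2, 9.2, 0, 0, 0, 0.6],
    [0.5, -0.2, 9.2, 0, 0, 0, 0],
    [0.5, -0.2, 9.2, 0, 0, 0, 0],
    [0.5, -0.2, 9.2, 0, 0, 0, 0],
    [0.5, -0.2, 9.2, 0, 0, 0, 0],
    [0.5, -0.2, 9.2, 0, 0, 0, 0],
  ],
  newtons=40,
)

```text
time_s: 19.7
eef_pos: [0.5851, 0.2686, 0.1423]
orientation: [[0.144, 0.99, 0.003], [0.99, -0.144, 0.001], [0.001, 0.003, -1.0]]
ft_force: [0.1, 0.5, -0.7]
grip_width: 0.481
grip_force: 45.4
```

Emit:
carry_out(
  commands=[
    [0, 0, -3, 0, 0, 0, 0],
    [0, 0, -6, 0, 0, 0, 0],
    [0, 0, -10, 0, 0, 0, 0],
    [-3, 0.1, -10, 0, 0, 0, 0],
    [-7, 0.2, -10, 0, 0, 0, 0],
    [-11, 0.3, -10, 0, 0, 0, 0],
    [-14.3, 0.4, -10, 0, 0, 0, 0],
    [-14.3, 0.4, -10, 0, 0, 0, 0],
  ],
)

```text
time_s: 20.37
eef_pos: [0.5671, 0.1212, 0.2417]
orientation: [[0.148, 0.989, 0.0], [0.989, -0.148, -0.003], [-0.003, 0.001, -1.0]]
ft_force: [-0.0, 0.5, -2.2]
grip_width: 0.478
grip_force: 45.5
```

```bash
python3 -c "
from h import *
st();plan(.569,.125,.168,-8)"
```

```text
t20.4 p [0.5671 0.1212 0.2417] yaw -8.5 tilt 0.003 F [-0.   0.5 -2.2] g 0.478 45.5 q6 0.17
t [0.43 0.13 7.37] w [ 0.     0.003 -0.009]
```

Emit:
carry_out(
  commands=[
    [0.4, 0.1, 3, 0, 0, 0, 0],
    [0.4, 0.1, 5.5, 0, 0, 0, 0],
    [0.4, 0.1, 6.8, 0, 0, 0, 0],
    [0.4, 0.1, 7.1, 0, 0, 0, 0],
    [0.4, 0.1, 7.1, 0, 0, 0, 0],
    [0.4, 0.1, 7.1, 0, 0, 0, 0.56],
    [0.4, 0.1, 7.1, 0, 0, 0, 0.56],
    [0.4, 0.1, 7.1, 0, 0, 0, 0.56],
  ],
)

```text
time_s: 21.03
eef_pos: [0.5703, 0.1304, 0.1711]
orientation: [[0.143, 0.99, 0.004], [0.99, -0.143, 0.0], [0.001, 0.003, -1.0]]
ft_force: [0.3, -0.0, -0.8]
grip_width: 0.564
grip_force: 0.0
```

Emit:
carry_out(
  commands=[
    [0, 0, 0, 0, 0, 0, 0.56],
    [0, 0, -3, 0, 0, 0, 0.56],
    [0, 0, -6, 0, 0, 0, 0.6],
    [3, 0, -6, 0, 0, 0, 0.6],
    [6, -2, -6, 0, 0, 0, 0.6],
  ],
)

```text
time_s: 21.45
eef_pos: [0.5636, 0.1917, 0.2332]
orientation: [[0.148, 0.989, 0.013], [0.989, -0.148, 0.001], [0.003, 0.012, -1.0]]
ft_force: [0.8, 0.3, -0.8]
grip_width: 0.603
grip_force: 0.0
```

```bash
python3 -c "
from h import *
st();plan(.5134,.2765,.23,-9);plan(.5134,.2765,.14,-9)
c=cam('top');P=cloud(c);X,Y,Z=P[...,0],P[...,1],P[...,2]
locks(c,.05,.13,(.42,.68),(0,.42))
print(np.median(Z[(X>.535)&(X<.57)&(Y>.29)&(Y<.32)]))
"
```

```text
t21.4 p [0.5636 0.1917 0.2332] yaw -8.5 tilt 0.013 F [ 0.8  0.3 -0.8] g 0.603 0.0 q6 0.29
t [ 7.64 -6.22  0.26] w [ 0.012 -0.003  0.008]
t [ 7.61 -6.33  9.26] w [ 0.012 -0.003  0.008]
lock px [204. 168.] 105 ctr [567.8 132.6] size [32.6 39.9] ang 78.8 ztop 0.1113
nan
  return _methods._mean(a, axis=axis, dtype=dtype,
  ret = ret.dtype.type(ret / rcount)
```

Emit:
carry_out(
  commands=[
    [7.6, -6.3, 0, 0, 0, 0, 0.6],
    [7.6, -6.3, 0, 0, 0, 0, 0.6],
    [7.6, -6.3, 0, 0, 0, 0, 0.6],
    [7.6, -6.3, 0, 0, 0, 0, 0.6],
    [7.6, -6.3, 0, 0, 0, 0, 0.6],
  ],
)

```text
time_s: 21.92
eef_pos: [0.5061, 0.2775, 0.2299]
orientation: [[0.141, 0.99, 0.001], [0.99, -0.141, -0.0], [-0.0, 0.001, -1.0]]
ft_force: [-0.1, 0.1, -0.4]
grip_width: 0.599
grip_force: 0.0
```

```bash
python3 -c "
from h import *
st();plan(.5134,.2765,.141,-9)
"
```

```text
t21.9 p [0.5061 0.2775 0.2299] yaw -8.1 tilt 0.001 F [-0.1  0.1 -0.4] g 0.599 0.0 q6 0.45
t [0.01 0.73 8.89] w [0.001 0.    0.016]
```

Emit:
carry_out(
  commands=[
    [0, 0.7, 4, 0, 0, 0, 0.6],
    [0, 0.7, 8, 0, 0, 0, 0.6],
    [0, 0.7, 8.9, 0, 0, 0, 0.6],
    [0, 0.7, 8.9, 0, 0, 0, 0],
    [0, 0.7, 8.9, 0, 0, 0, 0],
    [0, 0.7, 8.9, 0, 0, 0, 0],
    [0, 0.7, 8.9, 0, 0, 0, 0],
    [0, 0.7, 8.9, 0, 0, 0, 0],
  ],
)

```text
time_s: 22.58
eef_pos: [0.5146, 0.2758, 0.1423]
orientation: [[0.143, 0.99, 0.004], [0.99, -0.143, 0.001], [0.001, 0.003, -1.0]]
ft_force: [0.3, -0.4, -1.7]
grip_width: 0.48
grip_force: 44.9
```

Emit:
carry_out(
  commands=[
    [0, 0, -3, 0, 0, 0, 0],
    [0, 0, -6, 0, 0, 0, 0],
    [0, 0, -10, 0, 0, 0, 0],
    [-3, -0.2, -10, 0, 0, 0, 0],
    [-7, -0.4, -10, 0, 0, 0, 0],
    [-11, -0.6, -10, 0, 0, 0, 0],
    [-14.3, -0.7, -10, 0, 0, 0, 0],
    [-14.3, -0.7, -10, 0, 0, 0, 0],
  ],
)

```text
time_s: 23.25
eef_pos: [0.4847, 0.1309, 0.2415]
orientation: [[0.148, 0.989, -0.001], [0.989, -0.148, -0.002], [-0.002, -0.0, -1.0]]
ft_force: [0.7, -0.2, -2.1]
grip_width: 0.48
grip_force: 44.9
```

```bash
python3 -c "
from h import *
st();plan(.486,.136,.161,-8)
c=cam('wrist');np.savez('pics/w6.npz',**c)
P=cloud(c);X,Y,Z=P[...,0],P[...,1],P[...,2]
locks(c,.05,.13,(.42,.68),(0,.42))
m=(X>.47)&(X<.6)&(Y>.06)&(Y<.19)&(Z>.05)&(Z<.11);print(np.percentile(Z[m],[10,30,50,70]),m.sum())
"
```

```text
t23.2 p [0.4847 0.1309 0.2415] yaw -8.5 tilt 0.002 F [ 0.7 -0.2 -2.1] g 0.480 44.9 q6 0.19
t [0.55 0.05 8.05] w [-0.     0.002 -0.008]
lock px [371. 186.] 2968 ctr [568.5 132.9] size [34.  41.1] ang 81.9 ztop 0.0996
lock px [337. 255.] 61 ctr [540.6  81.2] size [3.4 8.4] ang 19.8 ztop 0.0956
[0.08157357 0.08212458 0.08254208 0.08310205] 21111
```

Emit:
carry_out(
  commands=[
    [0.4, 0, 4, 0, 0, 0, 0],
    [0.4, 0, 6.5, 0, 0, 0, 0],
    [0.4, 0, 7.7, 0, 0, 0, 0],
    [0.4, 0, 8.1, 0, 0, 0, 0],
    [0.4, 0, 8.1, 0, 0, 0, 0],
    [0.4, 0, 8.1, 0, 0, 0, 0.56],
    [0.4, 0, 8.1, 0, 0, 0, 0.56],
    [0.4, 0, 8.1, 0, 0, 0, 0.56],
  ],
)

```text
time_s: 23.97
eef_pos: [0.4877, 0.1395, 0.1608]
orientation: [[0.143, 0.99, 0.003], [0.99, -0.143, 0.0], [0.001, 0.003, -1.0]]
ft_force: [0.6, 0.4, 0.4]
grip_width: 0.56
grip_force: 0.0
```

Emit:
carry_out(
  commands=[
    [0, 0, 0, 0, 0, 0, 0.56],
    [0, 0, -3, 0, 0, 0, 0.56],
    [0, 0, -7, 0, 0, 0, 0.6],
    [0, 0, -11, 0, 0, 0.12, 0.6],
    [0, 0, -13, 0, 0, 0.24, 0.6],
    [0, 0, -13, 0, 0, 0.36, 0.6],
  ],
)

```text
time_s: 24.47
eef_pos: [0.4894, 0.1394, 0.2954]
orientation: [[0.488, 0.873, 0.013], [0.873, -0.488, 0.001], [0.007, 0.011, -1.0]]
ft_force: [1.1, 0.4, -0.0]
grip_width: 0.603
grip_force: 0.0
```

```bash
python3 -c "
from h import *
st();plan(.47,-.27,.29,-82)
"
```

```text
t24.5 p [0.4894 0.1394 0.2954] yaw -29.2 tilt 0.013 F [ 1.1  0.4 -0. ] g 0.603 0.0 q6 0.57
t [-36.68  18.28   0.48] w [ 0.007 -0.011  0.921]
```

Emit:
carry_out(
  commands=[
    [-36.7, 18.3, 0.3, 0, 0, 0.92, 0.6],
    [-36.7, 18.3, 0.3, 0, 0, 0.92, 0.6],
    [-36.7, 18.3, 0.3, 0, 0, 0.92, 0.6],
    [-36.7, 18.3, 0.3, 0, 0, 0.92, 0.6],
    [-36.7, 18.3, 0.3, 0, 0, 0.92, 0.6],
    [-36.7, 18.3, 0.3, 0, 0, 0.92, 0.6],
    [-36.7, 18.3, 0.3, 0, 0, 0.92, 0.6],
    [-36.7, 18.3, 0.3, 0, 0, 0.92, 0.6],
  ],
)

```text
time_s: 25.13
eef_pos: [0.4724, -0.196, 0.2878]
orientation: [[0.99, 0.141, 0.001], [0.141, -0.99, -0.001], [0.001, 0.001, -1.0]]
ft_force: [0.5, -0.8, 1.0]
grip_width: 0.599
grip_force: 0.0
```

Emit:
carry_out(
  commands=[
    [0, 5, 0, 0, 0, 0, 0.6],
    [0, 6, 0, 0, 0, 0, 0.6],
    [0, 6, 0, 0, 0, 0, 0.6],
  ],
)

```text
time_s: 25.38
eef_pos: [0.4826, -0.2586, 0.2879]
orientation: [[0.99, 0.141, 0.004], [0.141, -0.99, -0.004], [0.003, 0.005, -1.0]]
ft_force: [-0.0, -0.1, 0.6]
grip_width: 0.602
grip_force: 0.0
```

```bash
python3 -c "
from h import *
st()
c=cam('wrist')
locks(c,.012,.028,(.45,.62),(-.37,-.05))
"
```

```text
t25.4 p [ 0.4826 -0.2586  0.2879] yaw -81.9 tilt 0.006 F [-0.  -0.1  0.6] g 0.602 0.0 q6 0.73
lock px [273. 130.] 741 ctr [ 530.8 -272.2] size [25.9 29.5] ang 8.3 ztop 0.0239
```

Emit:
carry_out(
  commands=[
    [4.6, 2, 0, 0, 0, 0, 0.6],
    [4.6, 2, 4, 0, 0, 0, 0.6],
    [4.6, 2, 8, 0, 0, 0, 0.6],
    [4.6, 2, 12, 0, 0, 0, 0.6],
    [4.6, 2, 15, 0, 0, 0, 0.6],
    [4.6, 2, 17, 0, 0, 0, 0.6],
    [4.6, 2, 17, 0, 0, 0, 0.6],
  ],
)

```text
time_s: 26.02
eef_pos: [0.5275, -0.2628, 0.113]
orientation: [[0.989, 0.148, -0.008], [0.148, -0.989, 0.007], [-0.007, -0.008, -1.0]]
ft_force: [0.6, -0.1, -0.2]
grip_width: 0.605
grip_force: 0.0
```

```bash
python3 -c "
from h import *
st();plan(.5308,-.2722,.0845,-82)
"
```

```text
t26.0 p [ 0.5275 -0.2628  0.113 ] yaw -81.5 tilt 0.011 F [ 0.6 -0.1 -0.2] g 0.605 0.0 q6 0.77
t [0.2  1.   2.84] w [-0.008  0.007  0.009]
```

Emit:
carry_out(
  commands=[
    [0.2, 0.9, 0, 0, 0, 0, 0.6],
    [0.2, 0.9, 0, 0, 0, 0, 0.6],
    [0.2, 0.9, 0.5, 0, 0, 0, 0.6],
    [0.2, 0.9, 0.5, 0, 0, 0, 0.6],
  ],
)

```text
time_s: 26.35
eef_pos: [0.534, -0.2753, 0.1134]
orientation: [[0.989, 0.146, 0.002], [0.146, -0.989, -0.002], [0.002, 0.002, -1.0]]
ft_force: [-0.8, -0.4, 0.2]
grip_width: 0.607
grip_force: 0.0
```

```bash
python3 -c "
from h import *
st();plan(.5308,-.2722,.0845,-82)
"
```

```text
t26.4 p [ 0.534  -0.2753  0.1134] yaw -81.6 tilt 0.003 F [-0.8 -0.4  0.2] g 0.607 0.0 q6 0.76
t [-0.28 -0.36  2.88] w [ 0.002 -0.002  0.007]
```

Emit:
carry_out(
  commands=[
    [-0.3, -0.3, 1.5, 0, 0, 0, 0.6],
    [-0.3, -0.3, 2.5, 0, 0, 0, 0.6],
    [-0.3, -0.3, 2.8, 0, 0, 0, 0.6],
    [-0.3, -0.3, 2.8, 0, 0, 0, 0.6],
    [-0.3, -0.3, 2.8, 0, 0, 0, 0],
    [-0.3, -0.3, 2.8, 0, 0, 0, 0],
    [-0.3, -0.3, 2.8, 0, 0, 0, 0],
    [-0.3, -0.3, 2.8, 0, 0, 0, 0],
  ],
  newtons=30,
)

```text
time_s: 27.02
eef_pos: [0.5304, -0.2727, 0.0846]
orientation: [[0.989, 0.146, 0.001], [0.146, -0.989, -0.001], [0.001, 0.001, -1.0]]
ft_force: [-0.1, 0.4, 1.7]
grip_width: 0.363
grip_force: 30.1
```

```bash
python3 -c "
from h import *
st()
"
```

```text
t27.0 p [ 0.5304 -0.2727  0.0846] yaw -81.6 tilt 0.001 F [-0.1  0.4  1.7] g 0.363 30.1 q6 0.76
```

Emit:
carry_out(
  commands=[
    [0, 0, -3, 0, 0, 0, 0],
    [0, 0, -7, 0, 0, 0, 0],
    [0, 0, -11, 0, 0, 0, 0],
    [0, 0, -15, 0, 0, 0, 0],
    [0, 0, -15.5, 0, 0, 0, 0],
    [0, 0, -15.5, 0, 0, 0, 0],
  ],
)

```text
time_s: 27.52
eef_pos: [0.5314, -0.2734, 0.2427]
orientation: [[0.989, 0.146, 0.006], [0.146, -0.989, -0.005], [0.006, 0.006, -1.0]]
ft_force: [-0.5, -1.1, -1.3]
grip_width: 0.369
grip_force: 30.3
```

```bash
python3 -c "
from h import *
st();plan(.546,.271,.235,-97.4)
"
```

```text
t27.5 p [ 0.5314 -0.2734  0.2427] yaw -81.6 tilt 0.008 F [-0.5 -1.1 -1.3] g 0.369 30.3 q6 0.76
t [  9.41 -53.64   0.51] w [ 0.005 -0.006  0.276]
```

Emit:
carry_out(
  commands=[
    [9.4, -53.6, 0, 0, 0, 0.276, 0],
    [9.4, -53.6, 0, 0, 0, 0.276, 0],
    [9.4, -53.6, 0, 0, 0, 0.276, 0],
    [9.4, -53.6, 0, 0, 0, 0.276, 0],
    [9.4, -53.6, 0, 0, 0, 0.276, 0],
    [9.4, -53.6, 0, 0, 0, 0.276, 0],
    [9.4, -53.6, 0, 0, 0, 0.276, 0],
    [9.4, -53.6, 0, 0, 0, 0.276, 0],
  ],
)

```text
time_s: 28.18
eef_pos: [0.5373, 0.0614, 0.237]
orientation: [[0.992, -0.129, -0.004], [-0.129, -0.992, 0.0], [-0.004, 0.0, -1.0]]
ft_force: [0.9, -0.1, -0.3]
grip_width: 0.367
grip_force: 30.3
```

```bash
python3 -c "
from h import *
st();plan(.546,.271,.235,-97.4)
"
```

```text
t28.2 p [0.5373 0.0614 0.237 ] yaw -97.4 tilt 0.004 F [ 0.9 -0.1 -0.3] g 0.367 30.3 q6 1.61
t [ -1.85 -20.89   0.2 ] w [ 0.     0.004 -0.   ]
```

Emit:
carry_out(
  commands=[
    [-1.9, -20.9, 0, 0, 0, 0, 0],
    [-1.9, -20.9, 0, 0, 0, 0, 0],
    [-1.9, -20.9, 0, 0, 0, 0, 0],
    [-1.9, -20.9, 0, 0, 0, 0, 0],
    [-1.9, -20.9, 0, 0, 0, 0, 0],
    [-1.9, -20.9, 0, 0, 0, 0, 0],
    [-1.9, -20.9, 0, 0, 0, 0, 0],
    [-1.9, -20.9, 0, 0, 0, 0, 0],
  ],
)

```text
time_s: 28.85
eef_pos: [0.5457, 0.2689, 0.237]
orientation: [[0.992, -0.128, -0.004], [-0.128, -0.992, -0.002], [-0.004, 0.002, -1.0]]
ft_force: [-0.4, -1.1, -0.6]
grip_width: 0.364
grip_force: 30.4
```

```bash
python3 -c "
from h import *
st();plan(.546,.271,.159,-97.4)
c=cam('wrist')
locks(c,.06,.13,(.42,.68),(0,.42))
P=cloud(c);X,Y,Z=P[...,0],P[...,1],P[...,2]
m=(X>.55)&(X<.63)&(Y>.24)&(Y<.3)&(Z>.05)&(Z<.12);print(np.percentile(Z[m],[10,30,50,70]),m.sum())
"
```

```text
t28.9 p [0.5457 0.2689 0.237 ] yaw -97.3 tilt 0.004 F [-0.4 -1.1 -0.6] g 0.364 30.4 q6 1.97
t [ 0.03 -0.23  7.8 ] w [0.002 0.004 0.001]
lock px [145. 147.] 3343 ctr [595.7 336.4] size [34.7 41.3] ang 82.1 ztop 0.0997
lock px [437. 146.] 2919 ctr [569.5 132.9] size [34.9 41.2] ang 82.2 ztop 0.0896
lock px [498. 190.] 915 ctr [529.4  77.5] size [19.1 26.8] ang 85.8 ztop 0.0863
lock px [158. 245.] 2656 ctr [523.4 342.8] size [34.  41.5] ang 81.4 ztop 0.0998
lock px [420. 250.] 2435 ctr [487.8 143.9] size [34.8 41.6] ang 82.7 ztop 0.0897
[0.0815899  0.08209603 0.08243762 0.08278657] 9716
```

Emit:
carry_out(
  commands=[
    [0, -0.1, 4, 0, 0, 0, 0],
    [0, -0.1, 6.5, 0, 0, 0, 0],
    [0, -0.1, 7.6, 0, 0, 0, 0],
    [0, -0.1, 7.8, 0, 0, 0, 0],
    [0, -0.1, 7.8, 0, 0, 0, 0],
    [0, -0.1, 7.8, 0, 0, 0, 0.5],
    [0, -0.1, 7.8, 0, 0, 0, 0.5],
    [0, -0.1, 7.8, 0, 0, 0, 0.5],
  ],
)

```text
time_s: 29.57
eef_pos: [0.5481, 0.2702, 0.1628]
orientation: [[0.992, -0.129, 0.003], [-0.129, -0.992, 0.001], [0.003, -0.001, -1.0]]
ft_force: [0.3, -0.1, 0.1]
grip_width: 0.501
grip_force: 0.0
```

Emit:
carry_out(
  commands=[
    [0, 0, 0, 0, 0, 0, 0.5],
    [0, 0, -3, 0, 0, 0, 0.5],
    [-1, 0, -7, 0, 0, 0, 0.5],
    [-3, 0, -11, 0, 0, 0, 0.5],
    [-6, 0, -14, 0, 0, 0, 0.5],
    [-8, 0, -15, 0, 0, 0, 0.5],
    [-8, 0, -15, 0, 0, 0, 0.5],
  ],
)

```text
time_s: 30.15
eef_pos: [0.4647, 0.2814, 0.3154]
orientation: [[0.992, -0.126, 0.004], [-0.126, -0.992, 0.002], [0.003, -0.003, -1.0]]
ft_force: [-0.1, 0.5, -1.1]
grip_width: 0.499
grip_force: 0.0
```

```bash
python3 -c "
from h import *
st();plan(.53,-.2,.42,4.4)
c=cam('wrist');save(c['color'],'w7.png',s=1.5)
locks(c,.06,.13,(.42,.68),(0,.42))
"
```

```text
t30.1 p [0.4647 0.2814 0.3154] yaw -97.3 tilt 0.004 F [-0.1  0.5 -1.1] g 0.499 0.0 q6 2.04
t [ 12.6   46.9  -10.54] w [ 1.000e-03 -5.000e-03 -1.774e+00]
lock px [174.  45.] 2049 ctr [594.8 336.8] size [34.5 41.3] ang 81.4 ztop 0.0947
lock px [406.  47.] 2000 ctr [568.9 132.9] size [34.3 42.3] ang 82.4 ztop 0.0946
lock px [257.  89.] 1032 ctr [547.8 269.4] size [30.4 26.1] ang 82.3 ztop 0.0917
lock px [468.  89.] 1026 ctr [527.9  70.8] size [33.  26.7] ang 85.0 ztop 0.0916
lock px [181. 128.] 1739 ctr [522.6 343. ] size [34.6 39.8] ang 82.1 ztop 0.0948
lock px [397. 140.] 1696 ctr [487.2 144.1] size [34.9 41. ] ang 83.0 ztop 0.0947
```

View pics/w7.png

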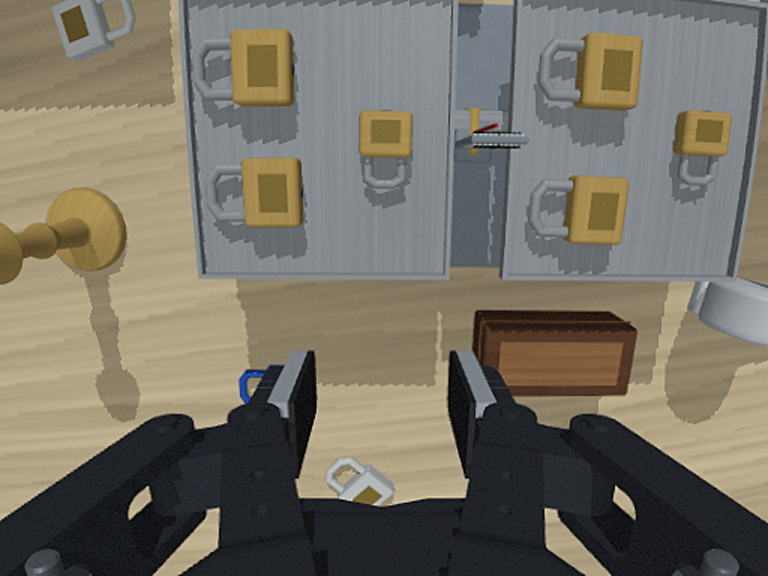

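All six padlocks sit as planned: two bigs and one small on each pan, with equal heights left and right (tops 0.0947 and 0.0917), so the beam is level. Now closing the lid.

Emit:
carry_out(
  commands=[
    [12.6, 46.9, -11, 0, 0, -1.774, 0.45],
    [12.6, 46.9, -11, 0, 0, -1.774, 0.45],
    [12.6, 46.9, -11, 0, 0, -1.774, 0.45],
    [12.6, 46.9, -11, 0, 0, -1.774, 0.45],
    [12.6, 46.9, -11, 0, 0, -1.774, 0.45],
    [12.6, 46.9, -11, 0, 0, -1.774, 0.45],
    [12.6, 46.9, -11, 0, 0, -1.774, 0.45],
    [12.6, 46.9, -11, 0, 0, -1.774, 0.45],
  ],
)

```text
time_s: 30.87
eef_pos: [0.5078, -0.0103, 0.3767]
orientation: [[0.717, 0.697, -0.0], [0.697, -0.717, -0.0], [-0.0, -0.0, -1.0]]
ft_force: [1.5, 0.7, -1.2]
grip_width: 0.449
grip_force: 0.0
```

```bash
python3 -c "
from h import *
st();plan(.6,-.2,.43,4.4)
"
```

```text
t30.9 p [ 0.5078 -0.0103  0.3767] yaw -45.8 tilt 0.000 F [ 1.5  0.7 -1.2] g 0.449 0.0 q6 0.56
t [-6.61 20.03 -5.33] w [-0.     0.    -0.877]
```

Emit:
carry_out(
  commands=[
    [-6.6, 20, -5.3, 0, 0, -0.877, 0.45],
    [-6.6, 20, -5.3, 0, 0, -0.877, 0.45],
    [-6.6, 20, -5.3, 0, 0, -0.877, 0.45],
    [-6.6, 20, -5.3, 0, 0, -0.877, 0.45],
    [-6.6, 20, -5.3, 0, 0, -0.877, 0.45],
    [-6.6, 20, -5.3, 0, 0, -0.877, 0.45],
    [-6.6, 20, -5.3, 0, 0, -0.877, 0.45],
    [-6.6, 20, -5.3, 0, 0, -0.877, 0.45],
  ],
)

```text
time_s: 31.53
eef_pos: [0.5989, -0.2001, 0.4286]
orientation: [[-0.072, 0.997, -0.001], [0.997, 0.072, 0.0], [0.0, -0.001, -1.0]]
ft_force: [-0.2, -0.4, -0.4]
grip_width: 0.451
grip_force: 0.0
```

```bash
python3 -c "
from h import *
st();plan(.7,-.2,.43,4.4);plan(.7,-.2,.363,4.4)
c=cam('scene');P=cloud(c);X,Y,Z=P[...,0],P[...,1],P[...,2]
m=(X>.66)&(X<.73)&(Y>-.28)&(Y<-.12)&(Z>.285)&(Z<.33);print(m.sum(),np.percentile(P[m],[5,50,95],axis=0) if m.sum() else '')
"
```

```text
t31.5 p [ 0.5989 -0.2001  0.4286] yaw 4.1 tilt 0.001 F [-0.2 -0.4 -0.4] g 0.451 0.0 q6 -0.57
t [-0.71 10.08 -0.15] w [-0.001 -0.    -0.005]
t [-0.71 10.09  6.55] w [-0.001 -0.    -0.005]
127 [[ 0.69370477 -0.2530128   0.28809909]
 [ 0.70178384 -0.18625929  0.30602696]
 [ 0.70738758 -0.14004448  0.30981318]]
```

Emit:
carry_out(
  commands=[
    [-0.6, 4, 0, 0, 0, 0, 0.5],
    [-0.6, 8, 0, 0, 0, 0, 0.5],
    [-0.6, 10.1, 0, 0, 0, 0, 0.5],
    [-0.6, 10.1, 0, 0, 0, 0, 0.5],
    [-0.6, 10.1, 0, 0, 0, 0, 0.5],
    [-0.6, 10.1, 3, 0, 0, 0, 0.5],
    [-0.6, 10.1, 6, 0, 0, 0, 0.5],
    [-0.6, 10.1, 6.5, 0, 0, 0, 0.5],
  ],
)

```text
time_s: 32.25
eef_pos: [0.6962, -0.1954, 0.3592]
orientation: [[-0.07, 0.997, -0.011], [0.998, 0.07, 0.005], [0.005, -0.01, -1.0]]
ft_force: [-1.2, 0.8, -1.7]
grip_width: 0.499
grip_force: 0.0
```

Emit:
carry_out(
  commands=[
    [0, 0, 0, 0, 0, 0, 0],
    [0, 0, 0, 0, 0, 0, 0],
    [0, 0, 0, 0, 0, 0, 0],
    [0, 0, 0, 0, 0, 0, 0],
    [0, 0, 0, 0, 0, 0, 0],
    [0, 0, 0, 0, 0, 0, 0],
  ],
)

```text
time_s: 32.75
eef_pos: [0.7, -0.197, 0.3674]
orientation: [[-0.072, 0.997, 0.004], [0.997, 0.072, -0.002], [-0.002, 0.004, -1.0]]
ft_force: [-0.7, 0.0, 4.2]
grip_width: 0.103
grip_force: 29.9
```

```bash
python3 -c "
from h import *
st()
a0=1.75
f=lambda a:np.array([-240*np.cos(a)+6*np.sin(a),240*np.sin(a)+6*np.cos(a)])
for a in np.linspace(1.75,0,17)[1:]:
    d=(f(a)-f(a0))/10; print(round(a,2),'ty %.2f tz %.2f'%(d[0],-d[1]))
"
```

```text
t32.8 p [ 0.7    -0.197   0.3674] yaw 4.1 tilt 0.004 F [-0.7  0.   4.2] g 0.103 29.9 q6 -0.50
1.64 ty -2.60 tz -0.39
1.53 ty -5.22 tz -0.50
1.42 ty -7.84 tz -0.31
1.31 ty -10.42 tz 0.15
1.2 ty -12.94 tz 0.90
1.09 ty -15.36 tz 1.91
0.98 ty -17.65 tz 3.19
0.88 ty -19.79 tz 4.70
0.77 ty -21.76 tz 6.44
0.66 ty -23.52 tz 8.39
0.55 ty -25.06 tz 10.52
0.44 ty -26.35 tz 12.80
0.33 ty -27.39 tz 15.21
0.22 ty -28.17 tz 17.71
0.11 ty -28.66 tz 20.29
0.0 ty -28.87 tz 22.91
```

Emit:
carry_out(
  commands=[
    [0, -2.6, -0.4, 0, 0, 0, 0],
    [0, -5.2, -0.5, 0, 0, 0, 0],
    [0, -7.8, -0.3, 0, 0, 0, 0],
    [0, -10.4, 0.15, 0, 0, 0, 0],
    [0, -12.9, 0.9, 0, 0, 0, 0],
    [0, -15.4, 1.9, 0, 0, 0, 0],
    [0, -17.65, 3.2, 0, 0, 0, 0],
    [0, -19.8, 4.7, 0, 0, 0, 0],
  ],
)

```text
time_s: 33.42
eef_pos: [0.5018, -0.2111, 0.3201]
orientation: [[-0.072, 0.997, 0.005], [0.997, 0.072, -0.003], [-0.003, 0.005, -1.0]]
ft_force: [-1.4, -1.3, 4.7]
grip_width: 0.1
grip_force: 31.7
```

Emit:
carry_out(
  commands=[
    [0, -2.0, 1.75, 0, 0, 0, 0],
    [0, -3.7, 3.7, 0, 0, 0, 0],
    [0, -5.3, 5.8, 0, 0, 0, 0],
    [0, -6.55, 8.1, 0, 0, 0, 0],
    [0, -7.6, 10.5, 0, 0, 0, 0],
    [0, -8.4, 13, 0, 0, 0, 0],
    [0, -8.9, 15.5, 0, 0, 0, 0],
    [0, -9.0, 17.5, 0, 0, 0, 0],
  ],
)

```text
time_s: 34.08
eef_pos: [0.4109, -0.2177, 0.1422]
orientation: [[-0.072, 0.997, -0.002], [0.997, 0.072, -0.0], [-0.0, -0.002, -1.0]]
ft_force: [-6.4, -3.5, 1.7]
grip_width: 0.096
grip_force: 33.1
```

```bash
python3 -c "
from h import *
st()
"
```

```text
t34.1 p [ 0.4109 -0.2177  0.1422] yaw 4.1 tilt 0.002 F [-6.4 -3.5  1.7] g 0.096 33.1 q6 -0.80
```

Emit:
carry_out(
  commands=[
    [0, 0, 0.5, 0, 0, 0, 0],
    [0, 0, 1.0, 0, 0, 0, 0],
    [0, 0, 1.2, 0, 0, 0, 0],
    [0, 0, 1.2, 0, 0, 0, 0],
  ],
)

```text
time_s: 34.42
eef_pos: [0.4107, -0.2176, 0.1338]
orientation: [[-0.074, 0.997, -0.003], [0.997, 0.074, -0.001], [-0.0, -0.003, -1.0]]
ft_force: [-11.0, -1.4, 27.9]
grip_width: 0.105
grip_force: 36.3
```

```bash
python3 -c "
from h import *
st()
c=cam('scene');P=cloud(c);X,Y,Z=P[...,0],P[...,1],P[...,2]
for s in (-.09,-.33):
  m=(abs(X-.47)<.008)&(abs(Y-s)<.015)&(Z>.05);print(m.sum(),np.median(Z[m]))
  m=(abs(X-.64)<.008)&(abs(Y-s)<.015)&(Z>.05);print(m.sum(),np.median(Z[m]))
"
```

```text
t34.4 p [ 0.4107 -0.2176  0.1338] yaw 4.2 tilt 0.003 F [-11.   -1.4  27.9] g 0.105 36.3 q6 -0.80
24 0.08285713227690472
68 0.07305896778355016
17 0.08345436173504667
20 0.08163834115354071
```

Emit:
carry_out(
  commands=[
    [0, 0, -0.8, 0, 0, 0, 0.45],
    [0, 0, -0.8, 0, 0, 0, 0.45],
    [0, 0, -4, 0, 0, 0, 0.45],
    [0, 0, -8, 0, 0, 0, 0.45],
    [-0.2, 4, -9, 0, 0, 0, 0.45],
    [-0.2, 6.8, -9, 0, 0, 0, 0.45],
    [-0.2, 6.8, -9, 0, 0, 0, 0.45],
    [-0.2, 6.8, -9, 0, 0, 0, 0.45],
  ],
)

```text
time_s: 35.13
eef_pos: [0.4817, -0.2145, 0.2212]
orientation: [[-0.074, 0.997, 0.002], [0.997, 0.074, -0.001], [-0.001, 0.002, -1.0]]
ft_force: [-0.5, 0.3, -1.0]
grip_width: 0.445
grip_force: 0.0
```

```bash
python3 -c "
from h import *
st();plan(.4784,-.2142,.1655,4.4)
c=cam('scene');P=cloud(c);X,Y,Z=P[...,0],P[...,1],P[...,2]
for s in (-.09,-.33):
  m=(abs(X-.47)<.008)&(abs(Y-s)<.015)&(Z>.05);print(m.sum(),np.median(Z[m]))
"
```

```text
t35.1 p [ 0.4817 -0.2145  0.2212] yaw 4.2 tilt 0.002 F [-0.5  0.3 -1. ] g 0.445 0.0 q6 -0.70
t [ 0.06 -0.33  5.57] w [ 0.002  0.001 -0.003]
28 0.08226081774834211
19 0.08246681433918547
```

Lid is shut. Pinch the latch wing and turn it back clockwise.

Emit:
carry_out(
  commands=[
    [0, -0.3, 2, 0, 0, 0, 0.45],
    [0, -0.3, 4.5, 0, 0, 0, 0.45],
    [0, -0.3, 5.5, 0, 0, 0, 0.45],
    [0, -0.3, 5.5, 0, 0, 0, 0],
    [0, -0.3, 5.5, 0, 0, 0, 0],
    [0, -0.3, 5.5, 0, 0, 0, 0],
    [0, -0.3, 5.5, 0, 0, 0, 0],
    [0, -0.3, 5.5, 0, 0, 0, 0],
  ],
)

```text
time_s: 35.85
eef_pos: [0.4779, -0.2144, 0.1657]
orientation: [[-0.07, 0.998, 0.002], [0.998, 0.07, 0.001], [0.0, 0.002, -1.0]]
ft_force: [5.2, 1.9, -8.5]
grip_width: 0.145
grip_force: 35.3
```

Emit:
carry_out(
  commands=[
    [0, 0, 0, 0, 0, 0.12, 0],
    [0, 0, 0, 0, 0, 0.24, 0],
    [0, 0, 0, 0, 0, 0.36, 0],
    [0, 0, 0, 0, 0, 0.48, 0],
    [0, 0, 0, 0, 0, 0.6, 0],
    [0, 0, 0, 0, 0, 0.72, 0],
    [0, 0, 0, 0, 0, 0.8, 0],
    [0, 0, 0, 0, 0, 0.8, 0],
  ],
)

```text
time_s: 36.52
eef_pos: [0.4785, -0.2145, 0.1658]
orientation: [[0.669, 0.743, 0.003], [0.743, -0.669, 0.0], [0.002, 0.002, -1.0]]
ft_force: [6.7, 1.7, -8.9]
grip_width: 0.144
grip_force: 35.3
```

Emit:
carry_out(
  commands=[
    [0, 0, 0, 0, 0, 0.12, 0],
    [0, 0, 0, 0, 0, 0.24, 0],
    [0, 0, 0, 0, 0, 0.36, 0],
    [0, 0, 0, 0, 0, 0.48, 0],
    [0, 0, 0, 0, 0, 0.6, 0],
    [0, 0, 0, 0, 0, 0.72, 0],
    [0, 0, 0, 0, 0, 0.78, 0],
    [0, 0, 0, 0, 0, 0.78, 0],
  ],
)

```text
time_s: 37.18
eef_pos: [0.4788, -0.2149, 0.1659]
orientation: [[0.998, 0.061, 0.004], [0.061, -0.998, -0.001], [0.004, 0.001, -1.0]]
ft_force: [7.8, 1.2, -8.1]
grip_width: 0.141
grip_force: 35.4
```

```bash
python3 -c "
from h import *
st()
"
```

```text
t37.2 p [ 0.4788 -0.2149  0.1659] yaw -86.5 tilt 0.004 F [ 7.8  1.2 -8.1] g 0.141 35.4 q6 0.87
```

Release, rise and back off for a check.

Emit:
carry_out(
  commands=[
    [0, 0, 0, 0, 0, 0, 0.4],
    [0, 0, 0, 0, 0, 0, 0.4],
    [0, 0, 0, 0, 0, 0, 0.4],
    [0, 0, -3, 0, 0, 0, 0.4],
    [0, 0, -7, 0, 0, 0, 0.4],
    [-2, 0, -11, 0, 0, 0, 0.4],
    [-4, 0, -14, 0, 0, 0, 0.4],
    [-4, 0, -14, 0, 0, 0, 0.4],
  ],
)

```text
time_s: 37.85
eef_pos: [0.4361, -0.218, 0.3118]
orientation: [[0.998, 0.062, 0.006], [0.062, -0.998, -0.006], [0.005, 0.007, -1.0]]
ft_force: [0.4, 0.4, -0.4]
grip_width: 0.399
grip_force: 0.0
```

```bash
python3 -c "
from h import *
st()
c=cam('wrist');s=cam('scene');save(np.hstack([c['color'],s['color']]),'e.png',s=0.78)
P=cloud(c);X,Y,Z=P[...,0],P[...,1],P[...,2]
m=(abs(Z-.115)<.004)&(X>.43)&(X<.54)&(abs(Y+.213)<.05);print('latch',cv2.minAreaRect((P[m][:,:2]*1000).astype(np.float32)))
locks(cam('top'),.05,.13,(.42,.68),(0,.42))
P=cloud(s);X,Y,Z=P[...,0],P[...,1],P[...,2]
for t in (-.09,-.33):
  m=(abs(X-.47)<.008)&(abs(Y-t)<.015)&(Z>.05);print(np.median(Z[m]))
"
```

```text
t37.9 p [ 0.4361 -0.218   0.3118] yaw -86.5 tilt 0.009 F [ 0.4  0.4 -0.4] g 0.399 0.0 q6 0.82
latch ((477.0851745605469, -214.75950622558594), (43.85725784301758, 12.775888442993164), 3.8277153968811035)
lock px [147. 162.] 101 ctr [594.1 337.5] size [31.4 39.8] ang 82.1 ztop 0.0973
lock px [204. 169.] 102 ctr [566.7 131.7] size [40.7 32.2] ang 0.8 ztop 0.0975
lock px [144. 182.] 102 ctr [522.  343.4] size [32.4 41. ] ang 85.9 ztop 0.0977
lock px [201. 192.] 103 ctr [487.3 144. ] size [31.6 39.2] ang 89.3 ztop 0.0974
0.08199243598731426
0.08196014003237446
```

View pics/e.png

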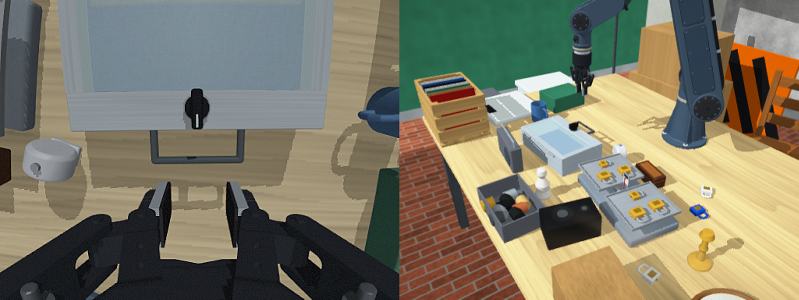

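The lid is shut (front frame at 0.082 m) and the case is empty. The latch wing at (197,108) stands square to the front edge. Three padlocks lie level on each pan, and the box stands on the table at (650,172).

```bash
python3 -c "
from h import *
print(arm.close_job())"
```

```text
the job is handed in; nothing more can be done
None
```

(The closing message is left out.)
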